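# Load the pit crew's battery charging rack, set its end stop and switch it on

## Task

Put all the battery packs lying on the bench on charge: first lift the charging rack's end stop by its knob out of its notch and drop it into the outermost notch, then stand every pack upright in the rack, lengthways across it, one in the middle of each bay, filling the bays from the walled end without leaving a gap. Then lift the stop again and drop it into the notch just outside the last pack, and last of all draw up the locking collar of the power toggle, flip its lever right over to on and let the collar drop back. Leave the other things on the bench where they are.

Things in the scene. Friction and masses are not known exactly. Their poses are not given: they have to be found in the camera images.
- rack: fixed aluminium charging rack, 297 mm long (its y), bed 80 mm wide (its x), bed top 20 mm above the bench. Origin on the bench, z up. Five bays along y, 44 mm pitch, each with two brass strips, parted by thin black lines. Lips along both long edges, 8 mm above the bed, 72 mm apart inside. A black wall 50 mm above the bed closes the -y end (face at y = -130 mm). Notched steel rail on the +x side
- bay1 (a point): middle of bay 1, on the bed's top surface; bay 1 is at the walled end (y = -108 mm in the rack's frame)
- bay2 (a point): middle of bay 2, on the bed's top surface
- bay3 (a point): middle of bay 3, on the bed's top surface
- bay4 (a point): middle of bay 4, on the bed's top surface
- bay5 (a point): middle of bay 5, the outermost, on the bed's top surface
- stop_knob (a point): on the axis of the end stop's knob, 80 mm above the bench when down. Knob: upright black cylinder 18 mm across, 59 to 91 mm above the bench, over the rail. Below it a tongue 8 mm wide (along the rail) sits in a notch, and a plate 4 mm thick reaches across the bed, 24 to 58 mm above the bench. It only slides along the rail and lifts; starts in notch 1
- stop_slide (a joint): m, end stop along the rail (line x = 55 mm in the rack's frame, tooth tops 36 mm above the bench): 0 at notch 1 (y = -82 mm), 0.044 per notch, 0.220 at notch 6, grows to +y. Six notches, 14 mm wide and deep. In notch k (1 to 5) the stop stands 4 mm outside the outer line of bay k; notch 6, the outermost, leaves all bays open. About 1 N drag
- stop_lift (a joint): m, height of the end stop: 0 = fully down in a notch, about 0.012 = resting on the teeth, 0.030 = highest. To pass along the rail it must be lifted 13 mm or more (weight and spring pull it down with 3 to 5 N); let go over a notch, it drops in
- switch_box: fixed grey box 70 x 90 x 30 mm (x, y, z) with the charger's lever-lock toggle in the middle of its top. Origin at the centre of its underside, z up. The lever's pivot is at the middle of the top, 30 mm above the bench, hinge axis along the box's x; the lever leans to the box's -y when off and to +y when on
- collar (a point): on the axis of the toggle's locking collar, 54 mm from the pivot when down. Collar: black cylinder 18 to 21 mm across round the lever, 34 to 66 mm from the pivot. Its lugs catch on two small steel posts (30 mm high, at x = +-10 mm on the box), so the lever cannot cross until the collar is drawn up along the lever. The lever's round tip is 77 mm from the pivot
- power_lever (a joint): rad, 0 = off (leaning 0.35 from vertical to the box's -y), 0.70 = on (0.35 to +y); stays where it is left. With the collar down it moves about 0.2 from either end only
- power_collar (a joint): m, how far the collar is drawn up along the lever: 0 = down, at most 0.012; 0.008 or more lets the lever pass. A spring pulls it down with 3 to 5.5 N
- pack1: battery pack, black with grey foot, upright block 60 x 34 x 50 mm (x, y, z), 0.17 to 0.35 kg; origin at the centre of its underside, z up. All packs are alike, either way round; in a bay its length (x) lies along the rack's x. None if absent (3 to 5 are there)
- pack2: battery pack, black with grey foot, upright block 60 x 34 x 50 mm (x, y, z), 0.17 to 0.35 kg; origin at the centre of its underside, z up. All packs are alike, either way round; in a bay its length (x) lies along the rack's x. None if absent (3 to 5 are there)
- pack3: battery pack, black with grey foot, upright block 60 x 34 x 50 mm (x, y, z), 0.17 to 0.35 kg; origin at the centre of its underside, z up. All packs are alike, either way round; in a bay its length (x) lies along the rack's x. None if absent (3 to 5 are there)
- pack4: battery pack, black with grey foot, upright block 60 x 34 x 50 mm (x, y, z), 0.17 to 0.35 kg; origin at the centre of its underside, z up. All packs are alike, either way round; in a bay its length (x) lies along the rack's x. None if absent (3 to 5 are there)
- pack5: battery pack, black with grey foot, upright block 60 x 34 x 50 mm (x, y, z), 0.17 to 0.35 kg; origin at the centre of its underside, z up. All packs are alike, either way round; in a bay its length (x) lies along the rack's x. None if absent (3 to 5 are there)
- tape: bystander, to be left alone: roll of tape lying flat, 64 mm across, 24 mm high; origin at its middle, on the bench
- nut: bystander, to be left alone: steel wheel nut, 30 mm across, 26 mm high; origin at its middle, on the bench
- screwdriver: bystander, to be left alone: screwdriver lying behind the packs
- wrench: bystander, to be left alone: wrench lying at the right of the switch box
- socket: bystander, to be left alone: steel socket, 26 mm across, 32 mm high; origin at its middle, on the bench
Mind the look-alikes: they are no part of the job. Leave any brown look-alike of the pack1 alone.

How it is judged:
By the outcome, as a careful person would: the job done as asked, in the order asked, and still so for the second after the job is handed in, with the robot touching nothing.
Of pack1, pack2, pack3, pack4, pack5 only 3 to 5 are there at a start; the rules pass over those that are not, and their reading is None.
At some moment in a run one of pack1, pack2, pack3, pack4, pack5 may be knocked a few centimetres aside while the robot is not near it.
It also fails if it takes over 210 s, if anything falls off the work surface, if the arm or the gripper's body presses on something with over 40 N, if the wrist force passes 120 N, or if a joint passes its speed limit or range.

## Robot

A 6-joint arm with a two-finger parallel gripper is mounted at the origin on the work surface. World frame = base frame: x ahead of the robot, y to its left, z up, the work surface at z = 0. Lengths are in m, angles in degrees, forces in N, time in s.
With the tool pointing down it reaches from about 0.35 to 0.875 m from the base axis. Payload 4.2 kg.
Tool frame: the origin (TCP) lies on the front face of the gripper's body, between the roots of the fingers; the fingertips stand 70 mm ahead of it and the grasp point (between the pads) lies 51 mm ahead of it; z points along the fingers, y is the line along which they close (so a half turn about z gives the same grasp; the last joint's range is limited). The gripper opens to 87 mm and grips with 3 to 60 N. Pads are 19 mm wide; open, the fingers measure 117 mm over their backs; the gripper's body (75 mm by 190 mm) begins 51 mm behind the grasp point.
Start: joints at [86.952, 22.042, 0.453, 0, -68.411, -14.817], TCP at [0.192, 0.595, 0.292] pointing down, gripper open.
Joint ranges: [-179.83, 179.83], [-69.29, 118.12], [-61.27, 80.66], [-181.25, 117.63], [-171.15, -9.14], [-177.46, 177.46]. Speed limits (degrees/s): [159.86, 159.86, 180, 180, 180, 180].

## Interface

Orientations are given as a 3x3 rotation matrix whose columns are the frame's x, y, z axes.
In Python, from station import r gives the robot as it stands.
- The arm moves only by the shell command python3 -m pendant 'ROWS' [OPENING]. ROWS is JSON, a list of rows, each a list of 2 entries, a list of its own where there are three numbers: the shift along the tool's x, y, z in mm, then the turn, a rotation vector about the tool's x, y, z in rad. A call has 1 to 10 rows; each row is the pose to reach, as a shift and turn from the pose commanded when the call began, along the tool's axes at that moment; what a row does not reach only later rows make up. A row lasts 1/10 s, in which the tool goes at most 50 mm and 8.59 degrees, less where a joint would pass 70% of its speed; a pose out of reach is approached as far as the arm can. A call with a gripper value outside its range is refused whole. OPENING is the opening, from 0 (shut) to 1 (fully open), set as the call begins (- or left out, the last holds). The fingers move at their own pace and stop on an object; the grip force is fixed at half the most. Time passes only in rows, so rows that repeat a pose let the fingers close. It gives the time, the measured TCP pose, the force, the opening and the grip force at its end, in the units of the state.
- r.sense(): the state, without advancing time (a new reading comes with each control period).
- r.capture(name): name is "scene" or "top"; returns a dict with "frame" (384x512x3 uint8, red, green, blue), "vertical_fov" (degrees; the focal length in pixels is half the picture's height over the tangent of half this angle, whatever the lens; pixels are square), "cx", "cy" (the principal point, pixels), "rvec" (rotation vector, rad) and "tvec" (3), from world to camera coordinates, as OpenCV has them. Camera axes: x right, y down, z forward; pixel columns grow to the right and rows downward; lengths in m; the calibration is good to about 2 mm. A picture is of the moment at which its call begins. There is no depth.
- r.finish_job(): hands the job in; it is judged then, once.
The state is a dict: "time_s": time; "joints": joint angles; "joint_velocities": joint speeds; "effort": joint torques, N m; "tcp_pos": TCP position; "ee_rot": TCP orientation; "wrist_force": force on the tool from outside, world axes, zero at the start; "moment": the same for the moment, N m; "gripper_width": opening from 0.0 (shut) to 1.0 (fully open); "gripper_force": force on a finger pad.
Only numpy, scipy, OpenCV 4.12 (cv2) and the standard library are available. Lean on these libraries where they do the work, as an engineer would, in place of code of your own. Each camera call takes 0.05 s, during which the arm holds its last target. There are 200 camera calls.

## Working session

There is one attempt and no reset: what is moved stays moved. The work goes in short steps, Python scripts to look and compute and a shell command to move; the robot and the scene stay as the last step left them, time stands still between calls to the robot, and variables do not carry over. Pictures are saved under pics/ and viewed, at most 14 in all, crops included, and the job is handed in when it is done.

```bash
mkdir -p pics; ls; python3 - <<'E'
from station import r
import cv2,numpy as np
s=r.sense();print(s)
for n in("scene","top"):
    c=r.capture(n);cv2.imwrite(f"pics/{n}0.png",c["frame"][:,:,::-1])
    im=cv2.resize(c["frame"][:,:,::-1],(800,600),interpolation=cv2.INTER_CUBIC);cv2.imwrite(f"pics/{n}0b.png",im)
    print(n,{k:c[k] for k in c if k!="frame"})
E
```

```text
pics
{'time_s': 0.0, 'joints': array([ 8.69510949e+01,  2.20902269e+01,  3.81275114e-01, -2.87766896e-02,
       -6.84102088e+01, -1.48174123e+01]), 'joint_velocities': array([-0.00526874, -0.09071751,  0.04947422,  0.01687646,  0.10299836,
       -0.01442176]), 'effort': array([ 7.90167360e-04, -3.90666676e+01,  1.87411934e+01,  4.22006786e+00,
        1.11189019e-02, -1.84696560e-04]), 'tcp_pos': array([0.19157856, 0.59445318, 0.29117583]), 'ee_rot': array([[ 9.51718086e-01, -3.06972885e-01, -5.76965961e-04],
       [-3.06973417e-01, -9.51715877e-01, -2.05191633e-03],
       [ 8.07750080e-05,  2.12995909e-03, -9.99997728e-01]]), 'wrist_force': array([-0.53519812, -1.07000672, -0.47743632]), 'moment': array([ 0.02438993, -0.00807529, -0.00790517]), 'gripper_force': 0.0, 'gripper_width': 1.001440601885215}
scene {'vertical_fov': 44.27673792978173, 'cx': 250.10985544996484, 'cy': 179.49050849597614, 'rvec': array([ 1.15027968,  2.31017198, -1.04836523]), 'tvec': array([ 0.34188955, -0.19269844,  1.58082773])}
top {'vertical_fov': 48.95565780226096, 'cx': 251.38606021980812, 'cy': 194.4192424456631, 'rvec': array([ 2.19942645, -2.15348925,  0.0900248 ]), 'tvec': array([-0.06355692,  0.51740985,  1.14972263])}
```

View pics/scene0b.png

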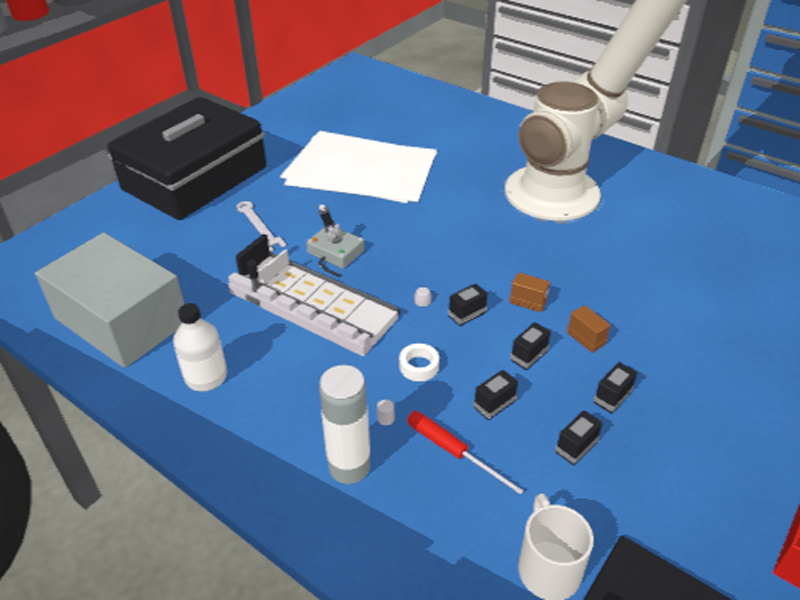

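View pics/top0b.png

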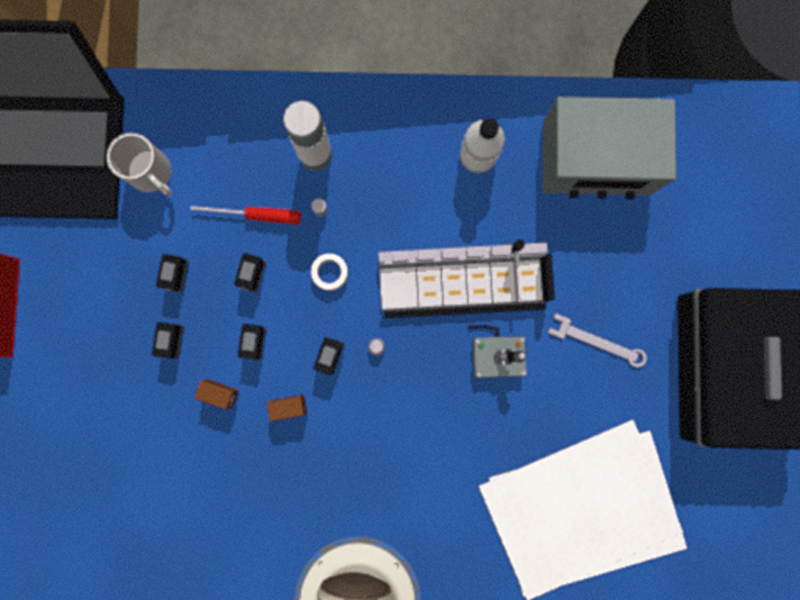

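Scene: five black packs with grey labels (top view, 800x600 px: 172,272; 249,272; 167,341; 251,342; 328,356). The look-alikes are two brown blocks (216,394; 286,408). The rack is at 380-548 × 243-318 with its wall at the right, the stop knob at 518,245, and the switch box at 500,357 with the lever to the right. Now the close crops.

```bash
cat > h.py <<'E'
import cv2,numpy as np
from scipy.spatial.transform import Rotation as R
from scipy.optimize import least_squares
from station import r
def cam(c):
    f=192/np.tan(np.radians(c["vertical_fov"]/2))
    return np.array([[f,0,c["cx"]],[0,f,c["cy"]],[0,0,1]]),R.from_rotvec(c["rvec"]).as_matrix(),np.array(c["tvec"])
def unproj(c,px,z):
    K,M,t=cam(c);o=-M.T@t
    d=(M.T@np.linalg.inv(K)@np.c_[np.atleast_2d(px),np.ones(len(np.atleast_2d(px)))].T).T
    return o+d*((z-o[2])/d[:,2])[:,None]
def proj(c,P):
    K,M,t=cam(c);q=(K@(M@np.atleast_2d(P).T+t[:,None])).T
    return q[:,:2]/q[:,2:]
def crop(c,x0,y0,w,h,k,name):
    im=c["frame"][y0:y0+h,x0:x0+w,::-1]
    im=cv2.resize(im,None,fx=k,fy=k,interpolation=cv2.INTER_CUBIC)
    for i in range(0,w,10): cv2.line(im,(i*k,0),(i*k,5 if i%50 else 15),(0,255,255),1)
    for i in range(0,h,10): cv2.line(im,(0,i*k),(5 if i%50 else 15,i*k),(0,255,255),1)
    cv2.imwrite("pics/"+name,im)
E
python3 - <<'E'
from h import *
c=r.capture("top");s=r.capture("scene")
crop(c,238,146,125,100,6,"c_rack.png")
crop(c,94,156,130,100,6,"c_packs.png")
crop(s,140,120,120,110,5,"s_rack.png")
E
```

```text
(no output)
```

View pics/c_rack.png

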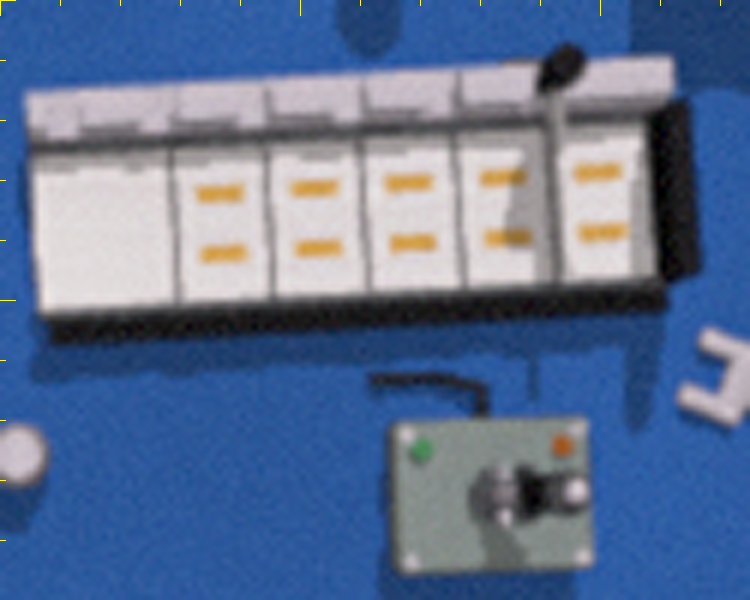

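View pics/c_packs.png

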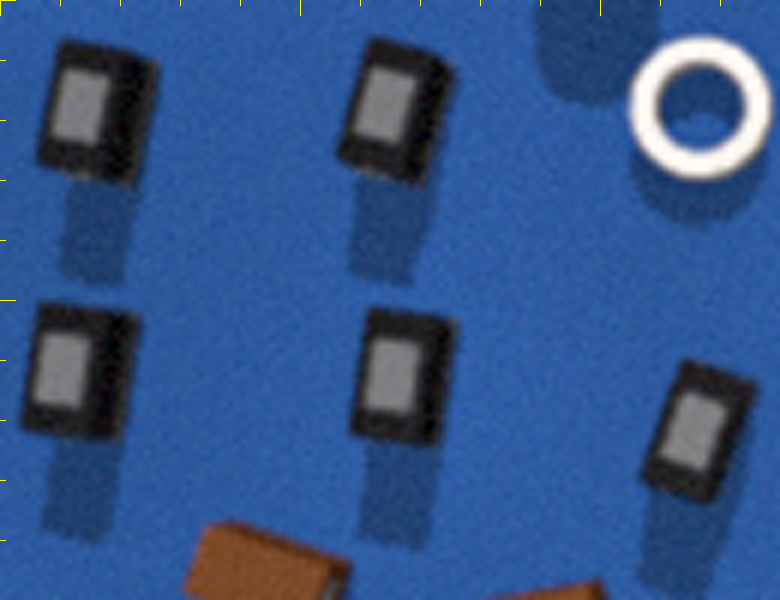

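View pics/s_rack.png

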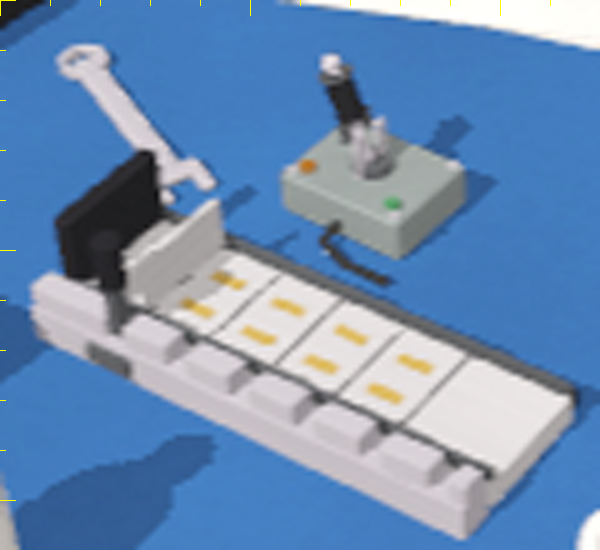

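The crops show: rail on the far (+x) side and wall at the right (-y). Knob top is at crop px (566,62), bay centres at the midpoints of the gold strips, and box top corners at (390,425), (586,418), (592,566), (402,574). All five targets have a grey label on a black top and are distinct from the brown ones.

```bash
cat >> h.py <<'E'
def labels(c,z=0.05,roi=None,vmin=90,vmax=190):
    hsv=cv2.cvtColor(c["frame"],cv2.COLOR_RGB2HSV)
    m=((hsv[...,1]<45)&(hsv[...,2]>vmin)&(hsv[...,2]<vmax)).astype(np.uint8)
    if roi: mm=np.zeros_like(m);x0,y0,x1,y1=roi;mm[y0:y1,x0:x1]=1;m&=mm
    n,L,st,ce=cv2.connectedComponentsWithStats(m,connectivity=4);out=[]
    for i in range(1,n):
        if 25<st[i,4]<400:
            v,u=np.nonzero(L==i);P=unproj(c,np.c_[u,v],z)[:,:2];w,V=np.linalg.eigh(np.cov(P.T));a=V[:,1]*np.sign(V[0,1])
            out.append((ce[i].round(1),st[i,4],P.mean(0).round(4),round(float(np.degrees(np.arctan2(a[1],a[0]))),1),(np.sqrt(w*12)*1000).round(0)))
    return out
E
python3 - <<'E'
from h import *
t=r.capture("top");s=r.capture("scene")
print("top labels");[print(x) for x in labels(t,roi=(95,150,225,250))]
print("scene labels");[print(x) for x in labels(s,roi=(280,170,420,300))]
def gold(c,roi):
    x0,y0,x1,y1=roi;hsv=cv2.cvtColor(c["frame"],cv2.COLOR_RGB2HSV)
    w=((hsv[...,0]>12)&(hsv[...,0]<28)&(hsv[...,1]>60)&(hsv[...,2]>120)).astype(np.uint8)
    q=np.zeros_like(w);q[y0:y1,x0:x1]=w[y0:y1,x0:x1]
    n,L,st,ce=cv2.connectedComponentsWithStats(q)
    return [ce[i] for i in range(1,n) if st[i,4]>6]
for c,roi in((t,(260,165,350,200)),(s,(170,165,235,205))):
    g=np.array(gold(c,roi));P=unproj(c,g,0.02);P=P[np.argsort(P[:,1])];print(P[:,:2].round(4).tolist())
px=lambda a:(np.array(a,float)+.5)/6-.5+[238,146]
print("box",unproj(t,px([(390,425),(586,418),(592,566),(402,574)]),.03)[:,:2].round(4).tolist())
print("lines",unproj(t,px([(172,160),(180,298),(267,155),(273,296),(362,152),(369,292),(458,146),(464,287)]),.02)[:,:2].round(4).tolist())
print("knob",unproj(t,px([(566,62)]),.091), "tip",unproj(t,px([(575,489)]),.03+.077*np.cos(.35)))
ps=lambda a:(np.array(a,float)+.5)/5-.5+[140,120]
print("s tip",unproj(s,ps([(331,66)]),.03+.077*np.cos(.35)),"s box",unproj(s,ps([(283,177),(365,128),(465,170),(398,223)]),.03)[:,:2].round(4).tolist())
print("s knob",unproj(s,ps([(106,240)]),.091))
print("nut/socket/tape top",unproj(t,(np.array([(700,108)])+.5)/6-.5+[94,156],.024),unproj(t,px([(15,455)]),.026))
E
```

```text
top labels
(array([106.9, 173.3]), np.int32(81), array([0.5656, 0.3422]), -9.6, array([20., 30.]))
(array([157.7, 173.1]), np.int32(78), array([0.5691, 0.2037]), -17.4, array([20., 29.]))
(array([103.9, 217.1]), np.int32(81), array([0.4464, 0.3443]), -10.3, array([20., 30.]))
(array([158.9, 218.2]), np.int32(81), array([0.4465, 0.1956]), -8.5, array([20., 30.]))
(array([209.2, 227.4]), np.int32(83), array([0.4246, 0.0591]), -21.3, array([20., 30.]))
scene labels
(array([299.6, 187.7]), np.int32(70), array([0.4266, 0.0636]), -24.6, array([22., 33.]))
(array([298., 202.]), np.int32(73), array([0.4754, 0.0901]), -35.4, array([26., 65.]))
(array([340.3, 214. ]), np.int32(77), array([0.4481, 0.1992]), -10.3, array([22., 31.]))
(array([337. , 229.7]), np.int32(67), array([0.4998, 0.2191]), -30.8, array([28., 62.]))
(array([395.3, 240.7]), np.int32(92), array([0.4481, 0.3475]), -6.2, array([22., 31.]))
(array([317.7, 245.2]), np.int32(92), array([0.5701, 0.2072]), -13.9, array([21., 32.]))
(array([386.6, 258.2]), np.int32(47), array([0.5093, 0.3539]), 85.4, array([10., 34.]))
(array([315.1,
[... 495 characters left out ...]
09], [0.5749, -0.1978], [0.5433, -0.1576], [0.5712, -0.1539], [0.5399, -0.1118], [0.5677, -0.1098]]
box [[0.4603, -0.1945], [0.4654, -0.2842], [0.3981, -0.2872], [0.3926, -0.2007]]
lines [[0.5819, -0.0928], [0.5174, -0.0977], [0.5851, -0.1371], [0.5193, -0.1408], [0.5875, -0.1813], [0.5221, -0.1853], [0.5912, -0.226], [0.5253, -0.2293]]
knob [[ 0.61896379 -0.26277609  0.091     ]] tip [[ 0.43199216 -0.26541219  0.1023317 ]]
s tip [[ 0.44015694 -0.25444061  0.1023317 ]] s box [[0.4699, -0.2735], [0.4042, -0.2656], [0.3999, -0.1903], [0.4619, -0.1904]]
s knob [[ 0.62105395 -0.25760618  0.091     ]]
nut/socket/tape top [[0.57430282 0.06317985 0.024     ]] [[ 0.44303691 -0.02309692  0.026     ]]
```

```bash
cat >> h.py <<'E'
def go(x,y,z,psi):
    s=r.sense();M=s["ee_rot"];p=s["tcp_pos"];a=np.radians(psi);c,n=np.cos(a),np.sin(a)
    T=np.array([[c,n,0],[n,-c,0],[0,0,-1]]);cur=np.degrees(np.arctan2(M[1,0],M[0,0]))
    rv=R.from_matrix(M.T@T).as_rotvec()
    print("shift mm",(M.T@(np.array([x,y,z])-p)*1000).round(1),"turn",rv.round(4),"| yaw now",cur.round(2),"pos",(p*1000).round(1),"j",s["joints"].round(0),"t",round(s["time_s"],1),"F",s["wrist_force"].round(1))
O=np.array([.5576,-.1818]);YAW=4.74
def rack(x,y):
    a=np.radians(YAW);return O+np.array([np.cos(a)*x-np.sin(a)*y,np.sin(a)*x+np.cos(a)*y])
def tri(cs,pxs):
    A=[];b=[]
    for c,p in zip(cs,pxs):
        K,M,t=cam(c);q=np.linalg.inv(K)@[p[0],p[1],1]
        d=M.T@q;d/=np.linalg.norm(d);o=-M.T@t;Q=np.eye(3)-np.outer(d,d);A.append(Q);b.append(Q@o)
    x=np.linalg.lstsq(np.vstack(A),np.hstack(b),rcond=None)[0]
    return x,[proj(c,x)[0]-p for c,p in zip(cs,pxs)]
E
cat > m.py <<'E'
from h import *
import sys
k=rack(55,-82);print("knob",k);go(*k,.20,-85.26)
t=r.capture("top");s=r.capture("scene")
px=lambda a:(np.array(a,float)+.5)/6-.5+[238,146]
ps=lambda a:(np.array(a,float)+.5)/5-.5+[140,120]
for n,a,b in(("tip",(575,489),(331,66)),("green",(422,451),(393,204)),("orange",(562,447),(308,166)),("knobtop",(566,62),(106,240)),("nut",(15,455),(600,515))):
    print(n,tri((t,s),(px(a),ps(b))))
E
python3 m.py
```

```text
knob [ 62.14550707 -77.35647008]
shift mm [82881.6 55184.2   140.3] turn [ 6.0000e-04 -5.0000e-04  1.1762e+00] | yaw now -17.87 pos [191.7 594.8 291.9] j [ 87.  22.   0.  -0. -68. -15.] t 0.3 F [ 0.2 -0.3 -0.1]
tip (array([ 0.43101818, -0.26587222,  0.09235284]), [array([-0.56355822,  0.41132777]), array([-0.61094389, -0.06893227])])
green (array([ 0.44784977, -0.20846734,  0.02651737]), [array([-0.46529551,  0.33757845]), array([-0.53333915, -0.04483745])])
orange (array([ 0.45108375, -0.27263724,  0.02704983]), [array([-0.43054302,  0.31655444]), array([-0.48449779, -0.05395517])])
knobtop (array([ 0.61878612, -0.26245087,  0.087307  ]), [array([-0.3869514,  0.3100853]), array([-0.47625647, -0.07584022])])
nut (array([ 0.45493875, -0.03054371, -0.12150501]), [array([ 3.83703829, -2.77147504]), array([ 4.92141993, -0.05724837])])
```

```bash
sed -i 's/return O+np.array/return O+.001*np.array/' h.py; python3 -c "
from h import *
k=rack(55,-82);print(k);go(*k,.20,-85.26)"
```

```text
[ 0.61918791 -0.25897467]
shift mm [668.8 681.4  92.3] turn [ 2.0000e-04 -2.0000e-04  1.1762e+00] | yaw now -17.87 pos [191.7 594.8 292.1] j [ 87.  22.   0.  -0. -68. -15.] t 0.4 F [-0.5  0.  -0.4]
```

```bash
python3 -m pendant '[[[669,681,20],[0,0,1.176]],[[669,681,20],[0,0,1.176]],[[669,681,20],[0,0,1.176]],[[669,681,20],[0,0,1.176]],[[669,681,20],[0,0,1.176]],[[669,681,20],[0,0,1.176]],[[669,681,20],[0,0,1.176]],[[669,681,20],[0,0,1.176]],[[669,681,20],[0,0,1.176]],[[669,681,20],[0,0,1.176]]]' 0.45
python3 -c "
from h import *
k=rack(55,-82);go(*k,.20,-85.26)"
```

```text
time_s: 1.4
tcp_pos: [0.4162, 0.1461, 0.2823]
ee_rot: [[0.084, -0.997, 0.001], [-0.997, -0.084, 0.001], [-0.001, -0.001, -1.0]]
wrist_force: [0.2, -0.1, -0.6]
gripper_width: 0.453
gripper_force: 0.0
shift mm [ 420.7 -168.3   82.2] turn [-0.0013  0.0008  0.0009] | yaw now -85.21 pos [416.2 146.1 282.3] j [ 41.   4. -25.   0. -61. -36.] t 1.4 F [ 0.2 -0.1 -0.6]
```

```bash
python3 -m pendant '[[[421,-168,82],[0,0,0]],[[421,-168,82],[0,0,0]],[[421,-168,82],[0,0,0]],[[421,-168,82],[0,0,0]],[[421,-168,82],[0,0,0]],[[421,-168,82],[0,0,0]],[[421,-168,82],[0,0,0]],[[421,-168,82],[0,0,0]],[[421,-168,82],[0,0,0]],[[421,-168,82],[0,0,0]]]'; python3 -m pendant '[[[0,0,0],[0,0,0]],[[0,0,0],[0,0,0]]]'
python3 - <<'E'
from h import *
k=rack(55,-82);go(*k,.133,-85.26)
c=r.capture("scene")
crop(c,130,90,120,110,5,"s2.png")
E
```

```text
time_s: 2.4
tcp_pos: [0.6188, -0.2619, 0.1973]
ee_rot: [[0.078, -0.997, -0.002], [-0.997, -0.078, -0.0], [0.0, 0.002, -1.0]]
wrist_force: [-0.5, 0.5, -0.4]
gripper_width: 0.445
gripper_force: 0.0
time_s: 2.6
tcp_pos: [0.6176, -0.257, 0.1998]
ee_rot: [[0.083, -0.997, -0.001], [-0.997, -0.083, 0.0], [-0.0, 0.001, -1.0]]
wrist_force: [-0.6, 1.1, -1.2]
gripper_width: 0.451
gripper_force: 0.0
shift mm [ 2.1 -1.4 66.8] turn [0.0005 0.0004 0.0004] | yaw now -85.24 pos [ 617.6 -257.   199.8] j [ -9.  30.   0.  -0. -60.  14.] t 2.6 F [-0.6  1.1 -1.2]
```

View pics/s2.png

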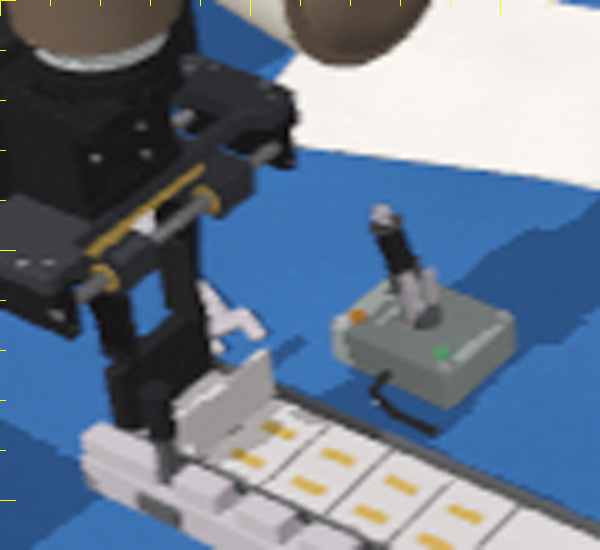

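The fingers straddle above the knob (crop px 158,400). Descending and closing on it.

```bash
python3 -m pendant '[[[2,-1,30],[0,0,0]],[[2,-1,50],[0,0,0]],[[2,-1,60],[0,0,0]],[[2,-1,66],[0,0,0]],[[2,-1,66],[0,0,0]],[[2,-1,66],[0,0,0]]]'; python3 -m pendant '[[[0,0,0],[0,0,0]],[[0,0,0],[0,0,0]],[[0,0,0],[0,0,0]],[[0,0,0],[0,0,0]],[[0,0,0],[0,0,0]],[[0,0,0],[0,0,0]]]' 0.05
python3 -c "
from h import *
k=rack(55,-82);go(*k,.133,-85.26)"
```

```text
time_s: 3.25
tcp_pos: [0.6199, -0.2593, 0.1351]
ee_rot: [[0.084, -0.996, 0.002], [-0.996, -0.084, -0.001], [0.001, -0.002, -1.0]]
wrist_force: [1.0, -0.2, 0.2]
gripper_width: 0.453
gripper_force: 0.0
time_s: 3.85
tcp_pos: [0.6191, -0.2597, 0.1341]
ee_rot: [[0.083, -0.997, -0.0], [-0.997, -0.083, -0.0], [0.0, 0.0, -1.0]]
wrist_force: [-2.0, -0.2, 2.0]
gripper_width: 0.197
gripper_force: 30.0
shift mm [-0.7 -0.1  1.1] turn [ 0.0001 -0.0002  0.0003] | yaw now -85.25 pos [ 619.1 -259.7  134.1] j [ -9.  34.  -3.   0. -52.  14.] t 3.9 F [-2.  -0.2  2. ]
```

```bash
python3 -m pendant '[[[0,0,-10],[0,0,0]],[[0,0,-20],[0,0,0]],[[0,0,-21],[0,0,0]],[[-30,0,-21],[0,0,0]],[[-70,0,-21],[0,0,0]],[[-110,0,-21],[0,0,0]],[[-150,0,-21],[0,0,0]],[[-190,0,-21],[0,0,0]],[[-215,0,-21],[0,0,0]],[[-220,0,-21],[0,0,0]]]'; python3 -m pendant '[[[0,0,0],[0,0,0]],[[0,0,0],[0,0,0]],[[0,0,0],[0,0,0]]]'
python3 -c "
from h import *
k=rack(55,138);go(*k,.133,-85.26)"
```

```text
time_s: 4.85
tcp_pos: [0.6013, -0.0378, 0.1551]
ee_rot: [[0.086, -0.996, 0.002], [-0.996, -0.086, 0.0], [-0.0, -0.002, -1.0]]
wrist_force: [1.4, -1.5, -5.0]
gripper_width: 0.197
gripper_force: 30.0
time_s: 5.15
tcp_pos: [0.6015, -0.0412, 0.1548]
ee_rot: [[0.082, -0.997, 0.001], [-0.997, -0.082, 0.0], [-0.0, -0.001, -1.0]]
wrist_force: [3.0, 1.0, -5.0]
gripper_width: 0.197
gripper_force: 30.0
shift mm [-1.5  0.4 21.8] turn [-0.0013  0.0002 -0.001 ] | yaw now -85.31 pos [601.5 -41.2 154.8] j [ 11.  27. -13.  -0. -50.  -7.] t 5.2 F [ 3.  1. -5.]
```

```bash
python3 -m pendant '[[[-1,0,8],[0,0,0]],[[-1,0,16],[0,0,0]],[[-1,0,21],[0,0,0]],[[-1,0,21],[0,0,0]],[[-1,0,21],[0,0,0]]]';  python3 -m pendant '[[[0,0,0],[0,0,0]],[[0,0,0],[0,0,0]],[[0,0,0],[0,0,0]],[[0,0,0],[0,0,0]],[[0,0,-30],[0,0,0]],[[0,0,-70],[0,0,0]],[[0,0,-100],[0,0,0]],[[0,0,-100],[0,0,0]]]' 0.45
python3 - <<'E'
from h import *
go(.4246+.001,.0591+.002,.2,-111)
t=r.capture("top");s=r.capture("scene")
crop(s,140,120,120,110,5,"s3.png")
[print(x) for x in labels(t,roi=(95,150,225,250))]
E
```

```text
time_s: 5.65
tcp_pos: [0.6015, -0.0395, 0.1341]
ee_rot: [[0.083, -0.997, 0.001], [-0.997, -0.083, -0.0], [0.0, -0.001, -1.0]]
wrist_force: [1.5, -0.6, 0.3]
gripper_width: 0.2
gripper_force: 30.0
time_s: 6.45
tcp_pos: [0.603, -0.0392, 0.2392]
ee_rot: [[0.084, -0.996, 0.01], [-0.996, -0.084, 0.001], [0.0, -0.01, -1.0]]
wrist_force: [0.5, 0.1, 0.8]
gripper_width: 0.45
gripper_force: 0.0
shift mm [-114.8  168.7   37.4] turn [-0.0098  0.0019  0.4505] | yaw now -85.19 pos [603.  -39.2 239.2] j [ 12.  22.  -7.   0. -60.  -7.] t 6.5 F [0.5 0.1 0.8]
(array([126.9, 181.9]), np.int32(373), array([0.5438, 0.2866]), 4.1, array([ 32., 280.]))
(array([202.6, 152.4]), np.int32(187), array([0.6289, 0.0832]), -84.3, array([17., 92.]))
(array([106.8, 173.3]), np.int32(78), array([0.5657, 0.3423]), -9.7, array([20., 30.]))
(array([103.9, 217.2]), np.int32(82), array([0.4462, 0.3442]), -8.2, array([20., 31.]))
(array([209.2, 227.4]), np.int32(82), array([0.4246, 0.0589]), -20.4, array([20., 30.]))
```

View pics/s3.png

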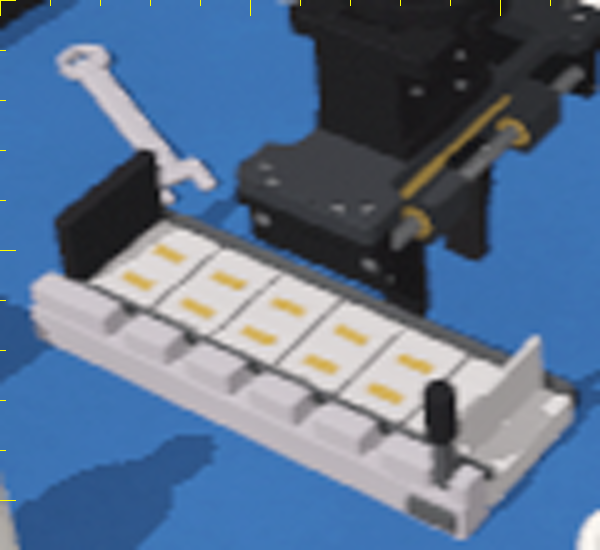

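Stop is now in notch 6, down (crop px 440,420). Next the nearest pack.

```bash
python3 -m pendant '[[[-115,169,40],[0,0,0.45]],[[-115,169,40],[0,0,0.45]],[[-115,169,40],[0,0,0.45]],[[-115,169,40],[0,0,0.45]],[[-115,169,40],[0,0,0.45]],[[-115,169,40],[0,0,0.45]],[[-115,169,40],[0,0,0.45]],[[-115,169,40],[0,0,0.45]]]' 1
python3 -c "
from h import *
go(.4256,.0613,.088,-111.5)"
```

```text
time_s: 7.35
tcp_pos: [0.4241, 0.0612, 0.1937]
ee_rot: [[-0.36, -0.933, 0.0], [-0.933, 0.36, -0.0], [-0.0, -0.0, -1.0]]
wrist_force: [-0.6, -0.3, -0.3]
gripper_width: 0.988
gripper_force: 0.0
shift mm [ -0.6  -1.3 105.7] turn [-0.0003  0.0001  0.0073] | yaw now -111.08 pos [424.1  61.2 193.7] j [ 30.   9. -34.   0. -47. -51.] t 7.3 F [-0.6 -0.3 -0.3]
```

```bash
python3 -m pendant '[[[0,-1,40],[0,0,0]],[[0,-1,75],[0,0,0]],[[0,-1,98],[0,0,0]],[[0,-1,105],[0,0,0]],[[0,-1,105],[0,0,0]],[[0,-1,105],[0,0,0]]]' 1; python3 -m pendant '[[[0,0,0],[0,0,0]],[[0,0,0],[0,0,0]],[[0,0,0],[0,0,0]],[[0,0,0],[0,0,0]],[[0,0,0],[0,0,0]]]' 0.4;python3 -m pendant '[[[0,0,-20],[0,0,0]],[[0,0,-50],[0,0,0]],[[0,0,-90],[0,0,0]],[[0,0,-100],[0,0,0]],[[0,0,-100],[0,0,0]],[[0,0,-100],[0,0,0]]]'
python3 - <<'E'
from h import *
k=rack(0,-108);print(k);go(*k,.19,-85.26)
t=r.capture("top");s=r.capture("scene")
[print(x) for x in labels(t,roi=(95,150,260,250),z=.15)]
[print(x) for x in labels(s,roi=(260,120,420,300),z=.15)]
E
```

```text
time_s: 7.95
tcp_pos: [0.425, 0.0611, 0.0895]
ee_rot: [[-0.359, -0.933, 0.002], [-0.933, 0.359, 0.001], [-0.001, -0.001, -1.0]]
wrist_force: [-0.4, -0.1, 0.8]
gripper_width: 0.998
gripper_force: 0.0
time_s: 8.45
tcp_pos: [0.4242, 0.0611, 0.0892]
ee_rot: [[-0.359, -0.934, 0.001], [-0.934, 0.359, 0.0], [-0.001, -0.001, -1.0]]
wrist_force: [-0.8, 0.5, 3.6]
gripper_width: 0.692
gripper_force: 29.7
time_s: 9.05
tcp_pos: [0.4226, 0.0604, 0.1873]
ee_rot: [[-0.36, -0.933, -0.003], [-0.933, 0.36, -0.001], [0.002, 0.003, -1.0]]
wrist_force: [0.4, -0.5, -3.8]
gripper_width: 0.694
gripper_force: 29.7
[ 0.5665245  -0.28943063]
shift mm [ 274.7 -260.1   -2.9] turn [ 0.0031 -0.0012 -0.4506] | yaw now -111.08 pos [422.6  60.4 187.3] j [ 30.  10. -35.  -0. -46. -51.] t 9.1 F [ 0.4 -0.5 -3.8]
(array([248.8, 177.7]), np.int32(273), array([ 0.5492, -0.0458]), -5.0, array([36., 92.]))
(array([106.9, 173.3]), np.int32(79), array([0.5529, 0.3072]), -11.1, array([18., 27.]))
(array([157.7, 173.1]), np.int32(80), array([0.5559, 0.1808]), -15.6, array([18., 28.]))
(array([207.1, 226.8]), np.int32(178), array(
[... 942 characters left out ...]
340. , 214.1]), np.int32(71), array([0.5413, 0.2378]), -8.0, array([18., 27.]))
(array([332.5, 231. ]), np.int32(39), array([0.5955, 0.2497]), 87.3, array([ 9., 30.]))
(array([395.5, 240.7]), np.int32(89), array([0.5405, 0.3694]), -4.0, array([19., 27.]))
(array([317.6, 245.2]), np.int32(85), array([0.6489, 0.2451]), -11.5, array([18., 27.]))
(array([386.7, 258.3]), np.int32(46), array([0.5949, 0.3751]), 86.3, array([ 9., 30.]))
(array([314.9, 261.2]), np.int32(72), array([0.6882, 0.2626]), -32.7, array([23., 58.]))
(array([371.7, 272.6]), np.int32(103), array([0.6455, 0.3671]), -13.5, array([18., 27.]))
(array([367.1, 289.5]), np.int32(73), array([0.687 , 0.3781]), -31.8, array([24., 57.]))
```

```bash
python3 -m pendant '[[[30,-30,-15],[0,0,-0.05]],[[60,-58,-15],[0,0,-0.12]],[[95,-90,-15],[0,0,-0.2]],[[130,-123,-15],[0,0,-0.28]],[[165,-156,-15],[0,0,-0.35]],[[200,-190,-15],[0,0,-0.42]],[[235,-222,-15],[0,0,-0.45]],[[262,-248,-10],[0,0,-0.45]],[[275,-260,-5],[0,0,-0.45]],[[275,-260,-3],[0,0,-0.45]]]';python3 -m pendant '[[[0,0,0],[0,0,0]],[[0,0,0],[0,0,0]],[[0,0,0],[0,0,0]]]'
python3 - <<'E'
from h import *
k=rack(0,-108);print(k);go(*k,.110,-85.26)
crop(r.capture("top"),258,136,125,100,6,"t4.png")
E
```

```text
time_s: 10.15
tcp_pos: [0.5673, -0.2909, 0.188]
ee_rot: [[0.08, -0.997, -0.005], [-0.997, -0.08, 0.001], [-0.002, 0.005, -1.0]]
wrist_force: [-1.3, 0.5, -2.9]
gripper_width: 0.691
gripper_force: 29.7
time_s: 10.45
tcp_pos: [0.5678, -0.2879, 0.192]
ee_rot: [[0.085, -0.996, -0.0], [-0.996, -0.085, 0.0], [-0.0, 0.0, -1.0]]
wrist_force: [0.1, -0.2, -3.4]
gripper_width: 0.695
gripper_force: 29.7
[ 0.5665245  -0.28943063]
shift mm [ 1.5  1.4 82. ] turn [0.0001 0.0001 0.0019] | yaw now -85.15 pos [ 567.8 -287.9  192. ] j [-12.  28.  -5.  -0. -57.  17.] t 10.4 F [ 0.1 -0.2 -3.4]
```

View pics/t4.png

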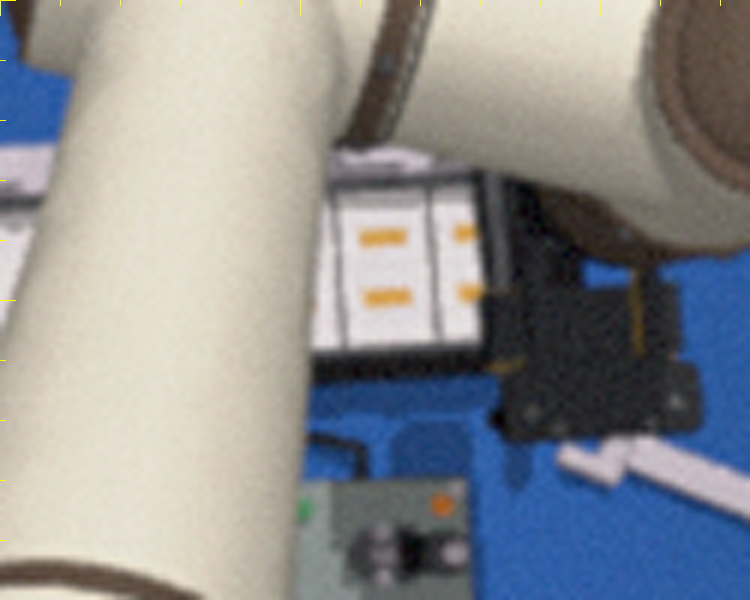

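The arm hides the bay from above, so I'll lower in two stages and watch the force.

```bash
python3 -m pendant '[[[1,1,30],[0,0,0]],[[1,1,55],[0,0,0]],[[1,1,70],[0,0,0]],[[1,1,75],[0,0,0]],[[1,1,78],[0,0,0]],[[1,1,78],[0,0,0]]]'
python3 - <<'E'
from h import *
k=rack(0,-108);go(*k,.110,-85.26)
crop(r.capture("scene"),140,120,120,110,5,"s5.png")
E
```

```text
time_s: 11.1
tcp_pos: [0.5675, -0.29, 0.1146]
ee_rot: [[0.084, -0.996, 0.001], [-0.996, -0.084, -0.001], [0.001, -0.001, -1.0]]
wrist_force: [0.7, -0.2, -3.6]
gripper_width: 0.693
gripper_force: 29.7
shift mm [-0.6  1.   4.6] turn [-0.0013 -0.0006  0.001 ] | yaw now -85.2 pos [ 567.5 -290.   114.6] j [-13.  33. -10.   0. -47.  17.] t 11.1 F [ 0.7 -0.2 -3.6]
```

View pics/s5.png

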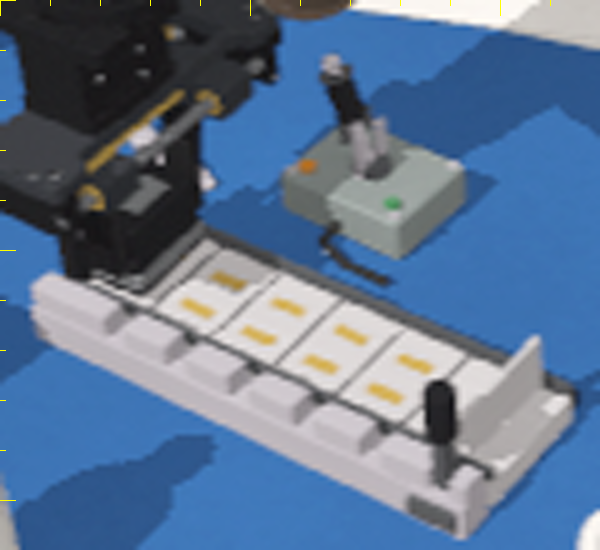

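```bash
python3 -m pendant '[[[0,1,2],[0,0,0]],[[0,1,4],[0,0,0]],[[0,1,4],[0,0,0]],[[0,1,4],[0,0,0]]]';python3 -m pendant '[[[0,0,0],[0,0,0]],[[0,0,0],[0,0,0]],[[0,0,0],[0,0,0]],[[0,0,-20],[0,0,0]],[[0,0,-60],[0,0,0]],[[0,0,-100],[0,0,0]]]' 0.85
python3 - <<'E'
from h import *
go(.4470,.1975,.19,-99)
E
```

```text
time_s: 11.55
tcp_pos: [0.566, -0.2903, 0.1099]
ee_rot: [[0.083, -0.997, 0.0], [-0.997, -0.083, -0.0], [0.0, -0.0, -1.0]]
wrist_force: [0.1, -0.3, -3.1]
gripper_width: 0.687
gripper_force: 29.7
time_s: 12.15
tcp_pos: [0.5658, -0.2903, 0.2107]
ee_rot: [[0.083, -0.997, -0.001], [-0.997, -0.083, -0.0], [-0.0, 0.001, -1.0]]
wrist_force: [1.5, 0.4, -0.1]
gripper_width: 0.847
gripper_force: 0.0
shift mm [-495.9   77.8   20.8] turn [ 1.400e-03 -1.000e-04  2.403e-01] | yaw now -85.23 pos [ 565.8 -290.3  210.7] j [-13.  27.  -4.   0. -59.  17.] t 12.2 F [ 1.5  0.4 -0.1]
```

```bash
python3 -m pendant '[[[-496,78,10],[0,0,0.24]],[[-496,78,10],[0,0,0.24]],[[-496,78,10],[0,0,0.24]],[[-496,78,10],[0,0,0.24]],[[-496,78,10],[0,0,0.24]],[[-496,78,10],[0,0,0.24]],[[-496,78,10],[0,0,0.24]],[[-496,78,10],[0,0,0.24]],[[-496,78,10],[0,0,0.24]],[[-496,78,10],[0,0,0.24]]]' 1
python3 -m pendant '[[[0,0,0],[0,0,0]],[[0,0,0],[0,0,0]],[[0,0,0],[0,0,0]]]'
python3 - <<'E'
from h import *
go(.4472,.1975,.089,-99)
t=r.capture("top");s=r.capture("scene")
print("top");[print(x) for x in labels(t,roi=(95,150,225,250)) if x[1]<130]
print("sc");[print(x) for x in labels(s,roi=(290,180,420,300)) if x[1]<130]
crop(t,238,146,125,100,6,"t6.png")
E
```

```text
time_s: 13.15
tcp_pos: [0.4474, 0.1962, 0.2007]
ee_rot: [[-0.156, -0.988, 0.002], [-0.988, 0.156, 0.001], [-0.001, -0.002, -1.0]]
wrist_force: [1.9, 0.2, 0.0]
gripper_width: 1.0
gripper_force: 0.0
time_s: 13.45
tcp_pos: [0.448, 0.1935, 0.2]
ee_rot: [[-0.157, -0.988, 0.0], [-0.988, 0.157, -0.0], [0.0, -0.0, -1.0]]
wrist_force: [-0.2, -0.1, -0.5]
gripper_width: 0.999
gripper_force: 0.0
shift mm [ -3.8   1.4 111. ] turn [-0.0001 -0.     -0.0006] | yaw now -99.03 pos [448.  193.5 200. ] j [ 42.  14. -26.   0. -50. -52.] t 13.4 F [-0.2 -0.1 -0.5]
top
(array([106.9, 173.3]), np.int32(80), array([0.5656, 0.3421]), -8.9, array([20., 30.]))
(array([158.1, 171.5]), np.int32(56), array([0.5735, 0.2027]), -42.5, array([19., 22.]))
(array([159.2, 215.2]), np.int32(85), array([0.4546, 0.195 ]), 2.7, array([17., 57.]))
sc
(array([340. , 214.1]), np.int32(71), array([0.4487, 0.1989]), -8.0, array([20., 31.]))
(array([332.5, 231. ]), np.int32(39), array([0.5101, 0.2124]), 87.3, array([10., 34.]))
(array([395.3, 240.7]), np.int32(87), array([0.4478, 0.3475]), -2.3, array([21., 31.]))
(array([317.6, 245.2]), np.int32(85), array([0.5705, 0.2071]), -11.5, array([20., 31.]))
(array([386.7, 258.3]), np.int32(46), array([0.5094, 0.3543]), 86.3, array([10., 34.]))
(array([314.6, 261.2]), np.int32(68), array([0.6156, 0.2264]), -33.2, array([26., 65.]))
(array([371.7, 272.6]), np.int32(103), array([0.5667, 0.3452]), -13.5, array([20., 31.]))
(array([363.6, 291.1]), np.int32(54), array([0.6221, 0.3535]), -79.1, array([17., 37.]))
```

View pics/t6.png

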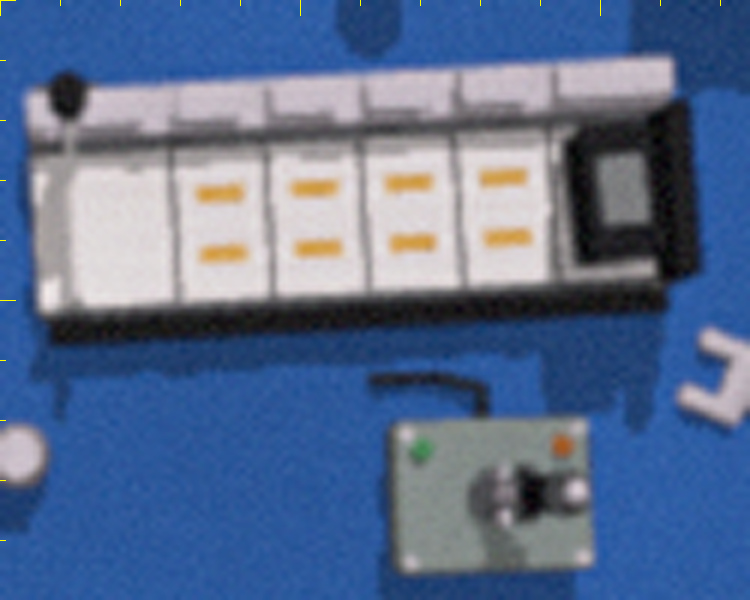

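Pack 1 stands upright in bay 1 (label at crop px 625,188). Grasping pack 2 next and checking pack 1's centring numerically.

```bash
python3 -m pendant '[[[-3,1,40],[0,0,0]],[[-3,1,75],[0,0,0]],[[-3,1,103],[0,0,0]],[[-3,1,111],[0,0,0]],[[-3,1,111],[0,0,0]],[[-3,1,111],[0,0,0]]]' 1; python3 -m pendant '[[[0,0,0],[0,0,0]],[[0,0,0],[0,0,0]],[[0,0,0],[0,0,0]],[[0,0,0],[0,0,0]],[[0,0,0],[0,0,0]]]' 0.4;python3 -m pendant '[[[0,0,-20],[0,0,0]],[[0,0,-50],[0,0,0]],[[0,0,-90],[0,0,0]],[[0,0,-110],[0,0,0]],[[0,0,-110],[0,0,0]],[[0,0,-110],[0,0,0]]]'
cat >> h.py <<'E'
def placed(t,roi=(255,150,360,210)):
    a=np.radians(YAW);Ot=np.array([.5596,-.2041])+.020*np.array([-np.sin(a),np.cos(a)])
    for x in labels(t,z=.07,roi=roi):
        if 60<x[1]<120:
            d=x[2]-Ot;print("placed rack xy mm",((np.array([[np.cos(a),np.sin(a)],[-np.sin(a),np.cos(a)]])@d)*1000).round(1),"yaw err",x[3]-YAW,x[1])
E
python3 - <<'E'
from h import *
k=rack(0,-64);go(*k,.19,-85.26);placed(r.capture("top"))
E
```

```text
time_s: 14.15
tcp_pos: [0.4484, 0.1973, 0.0899]
ee_rot: [[-0.157, -0.988, 0.002], [-0.988, 0.157, 0.001], [-0.001, -0.002, -1.0]]
wrist_force: [0.2, -0.0, 1.4]
gripper_width: 1.002
gripper_force: 0.0
time_s: 14.65
tcp_pos: [0.4474, 0.1974, 0.0893]
ee_rot: [[-0.156, -0.988, 0.0], [-0.988, 0.156, 0.0], [-0.0, -0.0, -1.0]]
wrist_force: [-0.8, 0.4, 2.8]
gripper_width: 0.688
gripper_force: 29.7
time_s: 15.25
tcp_pos: [0.4466, 0.1968, 0.1979]
ee_rot: [[-0.157, -0.988, -0.002], [-0.988, 0.157, -0.0], [0.001, 0.002, -1.0]]
wrist_force: [-0.5, -0.5, -3.2]
gripper_width: 0.687
gripper_force: 29.7
shift mm [ 418.7 -184.3    7.9] turn [ 0.0017 -0.0004 -0.2404] | yaw now -99.03 pos [446.6 196.8 197.9] j [ 43.  14. -26.  -0. -50. -52.] t 15.2 F [-0.5 -0.5 -3.2]
placed rack xy mm [  -0.8 -108.3] yaw err 5.76 81
```

```bash
python3 -m pendant '[[[40,-18,-5],[0,0,-0.03]],[[85,-37,-5],[0,0,-0.06]],[[130,-57,-5],[0,0,-0.09]],[[175,-77,-5],[0,0,-0.12]],[[220,-97,-5],[0,0,-0.15]],[[265,-117,-5],[0,0,-0.18]],[[310,-136,-5],[0,0,-0.21]],[[355,-156,-5],[0,0,-0.24]],[[395,-174,0],[0,0,-0.24]],[[419,-184,5],[0,0,-0.24]]]';python3 -m pendant '[[[0,0,0],[0,0,0]],[[0,0,0],[0,0,0]],[[0,0,0],[0,0,0]],[[0,0,0],[0,0,0]]]'
python3 - <<'E'
from h import *
k=rack(0,-64);go(*k,.110,-85.26)
E
```

```text
time_s: 16.3
tcp_pos: [0.5632, -0.2483, 0.1906]
ee_rot: [[0.08, -0.997, -0.004], [-0.997, -0.08, 0.001], [-0.001, 0.004, -1.0]]
wrist_force: [1.0, 0.8, -2.5]
gripper_width: 0.688
gripper_force: 29.7
time_s: 16.7
tcp_pos: [0.5635, -0.2442, 0.1935]
ee_rot: [[0.084, -0.996, -0.001], [-0.996, -0.084, 0.0], [-0.0, 0.001, -1.0]]
wrist_force: [-1.0, -0.1, -2.4]
gripper_width: 0.693
gripper_force: 29.7
shift mm [ 1.3  0.7 83.5] turn [0.0008 0.0004 0.0018] | yaw now -85.16 pos [ 563.5 -244.2  193.5] j [ -8.  26.  -9.  -0. -56.  13.] t 16.7 F [-1.  -0.1 -2.4]
```

```bash
python3 -m pendant '[[[1,0,30],[0,0,0]],[[1,0,55],[0,0,0]],[[1,0,70],[0,0,0]],[[1,0,77],[0,0,0]],[[1,0,81],[0,0,0]],[[1,0,84],[0,0,0]],[[1,0,84],[0,0,0]],[[1,0,84],[0,0,0]]]';python3 -m pendant '[[[0,0,0],[0,0,0]],[[0,0,0],[0,0,0]],[[0,0,0],[0,0,0]],[[0,0,-20],[0,0,0]],[[0,0,-60],[0,0,0]],[[0,0,-100],[0,0,0]]]' 0.85
python3 - <<'E'
from h import *
go(.5701,.2057,.2,-106)
E
```

```text
time_s: 17.5
tcp_pos: [0.5642, -0.2464, 0.1107]
ee_rot: [[0.083, -0.997, 0.002], [-0.997, -0.083, -0.0], [0.0, -0.001, -1.0]]
wrist_force: [-0.3, 0.5, -2.5]
gripper_width: 0.69
gripper_force: 29.7
time_s: 18.1
tcp_pos: [0.5635, -0.2464, 0.2107]
ee_rot: [[0.083, -0.997, -0.001], [-0.997, -0.083, -0.0], [-0.0, 0.001, -1.0]]
wrist_force: [1.1, -0.2, -0.5]
gripper_width: 0.848
gripper_force: 0.0
shift mm [-450.   -44.1   10.7] turn [ 1.500e-03 -2.000e-04  3.623e-01] | yaw now -85.24 pos [ 563.5 -246.4  210.7] j [ -9.  25.  -7.   0. -58.  13.] t 18.1 F [ 1.1 -0.2 -0.5]
```

```bash
python3 -m pendant '[[[-450,-44,10],[0,0,0.362]],[[-450,-44,10],[0,0,0.362]],[[-450,-44,10],[0,0,0.362]],[[-450,-44,10],[0,0,0.362]],[[-450,-44,10],[0,0,0.362]],[[-450,-44,10],[0,0,0.362]],[[-450,-44,10],[0,0,0.362]],[[-450,-44,10],[0,0,0.362]],[[-450,-44,10],[0,0,0.362]],[[-450,-44,10],[0,0,0.362]]]' 1
python3 -m pendant '[[[0,0,0],[0,0,0]],[[0,0,0],[0,0,0]],[[0,0,0],[0,0,0]]]'
python3 - <<'E'
from h import *
go(.5701,.2057,.089,-106)
t=r.capture("top");s=r.capture("scene");placed(t)
print("top");[print(x) for x in labels(t,roi=(95,150,225,250)) if x[1]<130]
print("sc");[print(x) for x in labels(s,roi=(290,180,420,300)) if x[1]<130]
E
```

```text
time_s: 19.1
tcp_pos: [0.5705, 0.2106, 0.2002]
ee_rot: [[-0.27, -0.963, 0.002], [-0.963, 0.27, 0.001], [-0.002, -0.002, -1.0]]
wrist_force: [-0.1, -0.8, -0.6]
gripper_width: 1.001
gripper_force: 0.0
time_s: 19.4
tcp_pos: [0.5703, 0.2041, 0.2]
ee_rot: [[-0.277, -0.961, -0.0], [-0.961, 0.277, -0.0], [0.0, 0.0, -1.0]]
wrist_force: [0.7, -0.2, -0.1]
gripper_width: 0.999
gripper_force: 0.0
shift mm [ -1.5   0.6 111. ] turn [ 0.0002 -0.0003 -0.0016] | yaw now -106.09 pos [570.3 204.1 200. ] j [ 35.  25. -10.   0. -56. -51.] t 19.4 F [ 0.7 -0.2 -0.1]
placed rack xy mm [  1.3 -65.4] yaw err -1.7400000000000002 82
placed rack xy mm [  -0.8 -108.3] yaw err 5.76 81
top
(array([157.6, 173.2]), np.int32(81), array([0.5689, 0.2039]), -15.5, array([21., 30.]))
(array([103.8, 217.1]), np.int32(82), array([0.4463, 0.3446]), -7.4, array([20., 30.]))
sc
(array([334. , 201.9]), np.int32(101), array([0.4188, 0.1648]), -16.1, array([  9., 111.]))
(array([395.4, 240.6]), np.int32(85), array([0.4475, 0.3476]), -2.5, array([21., 30.]))
(array([317.6, 245.3]), np.int32(84), array([0.5706, 0.2072]), -12.8, array([20., 31.]))
(array([386.5, 258.3]), np.int32(44), array([0.5096, 0.3539]), 84.8, array([10., 34.]))
(array([310.7, 262.7]), np.int32(43), array([0.6246, 0.2215]), -76.6, array([20., 38.]))
(array([371.6, 272.6]), np.int32(101), array([0.5668, 0.3449]), -10.6, array([20., 31.]))
(array([361.6, 290.8]), np.int32(40), array([0.6238, 0.3495]), 82.2, array([ 7., 33.]))
```

```bash
python3 -m pendant '[[[-1,0,40],[0,0,0]],[[-1,0,75],[0,0,0]],[[-1,0,103],[0,0,0]],[[-1,0,111],[0,0,0]],[[-1,0,111],[0,0,0]],[[-1,0,111],[0,0,0]]]' 1; python3 -m pendant '[[[0,0,0],[0,0,0]],[[0,0,0],[0,0,0]],[[0,0,0],[0,0,0]],[[0,0,0],[0,0,0]],[[0,0,0],[0,0,0]]]' 0.4;python3 -m pendant '[[[0,0,-20],[0,0,0]],[[0,0,-50],[0,0,0]],[[0,0,-90],[0,0,0]],[[0,0,-110],[0,0,0]],[[0,0,-110],[0,0,0]],[[0,0,-110],[0,0,0]]]'
python3 - <<'E'
from h import *
k=rack(0,-20);go(*k,.19,-85.26)
E
```

```text
time_s: 20.1
tcp_pos: [0.5716, 0.2068, 0.0903]
ee_rot: [[-0.275, -0.961, 0.002], [-0.961, 0.276, 0.001], [-0.002, -0.002, -1.0]]
wrist_force: [-0.0, 0.6, -0.2]
gripper_width: 0.996
gripper_force: 0.0
time_s: 20.6
tcp_pos: [0.5705, 0.2069, 0.0893]
ee_rot: [[-0.275, -0.961, 0.0], [-0.961, 0.275, 0.0], [-0.0, -0.0, -1.0]]
wrist_force: [-1.7, 1.0, 2.1]
gripper_width: 0.693
gripper_force: 29.8
time_s: 21.2
tcp_pos: [0.5696, 0.2064, 0.1974]
ee_rot: [[-0.276, -0.961, -0.003], [-0.961, 0.276, -0.0], [0.001, 0.002, -1.0]]
wrist_force: [0.1, -1.1, -3.2]
gripper_width: 0.691
gripper_force: 29.8
shift mm [ 395.1 -102.8    7.6] turn [ 0.0025 -0.0006 -0.3625] | yaw now -106.03 pos [569.6 206.4 197.4] j [ 35.  25. -10.  -0. -56. -51.] t 21.2 F [ 0.1 -1.1 -3.2]
```

```bash
python3 -m pendant '[[[40,-10,-20],[0,0,-0.05]],[[85,-22,-30],[0,0,-0.1]],[[130,-34,-30],[0,0,-0.15]],[[175,-46,-30],[0,0,-0.2]],[[220,-57,-30],[0,0,-0.25]],[[265,-69,-30],[0,0,-0.3]],[[310,-81,-30],[0,0,-0.33]],[[350,-91,-25],[0,0,-0.362]],[[380,-99,-10],[0,0,-0.362]],[[395,-103,5],[0,0,-0.362]]]';python3 -m pendant '[[[0,0,0],[0,0,0]],[[0,0,0],[0,0,0]],[[0,0,0],[0,0,0]],[[0,0,0],[0,0,0]]]'
python3 - <<'E'
from h import *
k=rack(0,-20);go(*k,.110,-85.26)
E
```

```text
time_s: 22.2
tcp_pos: [0.5592, -0.2036, 0.1906]
ee_rot: [[0.08, -0.997, -0.005], [-0.997, -0.08, 0.001], [-0.001, 0.004, -1.0]]
wrist_force: [1.1, 0.4, -3.1]
gripper_width: 0.691
gripper_force: 29.8
time_s: 22.6
tcp_pos: [0.5613, -0.2002, 0.1943]
ee_rot: [[0.085, -0.996, 0.001], [-0.996, -0.085, -0.0], [0.0, -0.001, -1.0]]
wrist_force: [0.2, 0.1, -3.1]
gripper_width: 0.689
gripper_force: 29.8
shift mm [ 1.3  2.3 84.3] turn [-0.0011 -0.0001  0.0021] | yaw now -85.14 pos [ 561.3 -200.2  194.3] j [ -4.  24. -11.  -0. -54.   9.] t 22.6 F [ 0.2  0.1 -3.1]
```

```bash
python3 -m pendant '[[[1,2,30],[0,0,0]],[[1,2,55],[0,0,0]],[[1,2,70],[0,0,0]],[[1,2,77],[0,0,0]],[[1,2,81],[0,0,0]],[[1,2,84],[0,0,0]],[[1,2,84],[0,0,0]],[[1,2,84],[0,0,0]]]';python3 -m pendant '[[[0,0,0],[0,0,0]],[[0,0,0],[0,0,0]],[[0,0,0],[0,0,0]],[[0,0,-20],[0,0,0]],[[0,0,-60],[0,0,0]],[[0,0,-100],[0,0,0]]]' 0.85
python3 - <<'E'
from h import *
go(.4470,.3462,.2,-98)
E
```

```text
time_s: 23.4
tcp_pos: [0.5594, -0.2026, 0.1107]
ee_rot: [[0.083, -0.997, 0.002], [-0.997, -0.083, -0.0], [0.0, -0.002, -1.0]]
wrist_force: [-0.6, 0.4, -2.9]
gripper_width: 0.692
gripper_force: 29.8
time_s: 24.0
tcp_pos: [0.5587, -0.2026, 0.2108]
ee_rot: [[0.083, -0.997, -0.001], [-0.997, -0.083, -0.0], [0.0, 0.001, -1.0]]
wrist_force: [1.6, 0.2, -0.2]
gripper_width: 0.852
gripper_force: 0.0
shift mm [-556.2   65.7   10.9] turn [ 1.300e-03 -2.000e-04  2.228e-01] | yaw now -85.24 pos [ 558.7 -202.6  210.8] j [ -4.  23. -10.   0. -57.   9.] t 24.0 F [ 1.6  0.2 -0.2]
```

```bash
python3 -m pendant '[[[-556,66,10],[0,0,0.223]],[[-556,66,10],[0,0,0.223]],[[-556,66,10],[0,0,0.223]],[[-556,66,10],[0,0,0.223]],[[-556,66,10],[0,0,0.223]],[[-556,66,10],[0,0,0.223]],[[-556,66,10],[0,0,0.223]],[[-556,66,10],[0,0,0.223]],[[-556,66,10],[0,0,0.223]],[[-556,66,10],[0,0,0.223]]]' 1
python3 - <<'E'
from h import *
go(.4470,.3462,.2,-98)
E
```

```text
time_s: 25.0
tcp_pos: [0.4591, 0.286, 0.2017]
ee_rot: [[-0.139, -0.99, 0.001], [-0.99, 0.139, 0.001], [-0.001, -0.001, -1.0]]
wrist_force: [1.0, -0.6, -0.2]
gripper_width: 1.0
gripper_force: 0.0
shift mm [-58.   20.4   1.8] turn [-0.0011  0.0011  0.0001] | yaw now -97.99 pos [459.1 286.  201.7] j [ 49.  19. -19.   0. -52. -57.] t 25.0 F [ 1.  -0.6 -0.2]
```

```bash
python3 -m pendant '[[[-45,16,0],[0,0,0]],[[-58,20,0],[0,0,0]],[[-58,20,0],[0,0,0]],[[-58,20,0],[0,0,0]],[[-58,20,0],[0,0,0]]]'
python3 - <<'E'
from h import *
go(.4470,.3462,.089,-98)
t=r.capture("top");s=r.capture("scene");placed(t)
print("top");[print(x) for x in labels(t,roi=(85,150,225,250)) if x[1]<130]
print("sc");[print(x) for x in labels(s,roi=(290,180,420,300)) if x[1]<130]
E
```

```text
time_s: 25.5
tcp_pos: [0.4482, 0.3427, 0.2011]
ee_rot: [[-0.141, -0.99, -0.0], [-0.99, 0.141, -0.0], [0.0, 0.0, -1.0]]
wrist_force: [0.9, -0.3, 0.5]
gripper_width: 0.998
gripper_force: 0.0
shift mm [ -3.4   1.7 112.1] turn [ 0.0003 -0.0005 -0.002 ] | yaw now -98.11 pos [448.2 342.7 201.1] j [ 54.  21. -15.  -0. -54. -62.] t 25.5 F [ 0.9 -0.3  0.5]
placed rack xy mm [  1.7 -65.3] yaw err 3.76 83
placed rack xy mm [  -0.7 -108.5] yaw err 6.359999999999999 80
placed rack xy mm [ -0.4 -22.6] yaw err -0.040000000000000036 83
top
(array([106.9, 173.3]), np.int32(79), array([0.5658, 0.3422]), -11.1, array([20., 30.]))
(array([ 92.5, 211.7]), np.int32(41), array([0.4603, 0.3757]), -7.7, array([ 4., 73.]))
(array([103.8, 217.1]), np.int32(84), array([0.4463, 0.3445]), -6.8, array([20., 31.]))
sc
(array([415.6, 201.1]), np.int32(37), array([0.2908, 0.3322]), -5.7, array([ 9., 42.]))
(array([395.3, 240.7]), np.int32(87), array([0.4478, 0.3475]), -2.3, array([21., 31.]))
(array([386.7, 258.4]), np.int32(45), array([0.5095, 0.3543]), 86.4, array([10., 34.]))
(array([371.7, 272.6]), np.int32(102), array([0.5668, 0.3451]), -11.9, array([20., 31.]))
(array([363.6, 291.1]), np.int32(54), array([0.6221, 0.3535]), -79.1, array([17., 37.]))
```

```bash
python3 -m pendant '[[[-3,1,40],[0,0,0]],[[-3,1,75],[0,0,0]],[[-3,1,104],[0,0,0]],[[-3,1,112],[0,0,0]],[[-3,1,112],[0,0,0]],[[-3,1,112],[0,0,0]]]' 1; python3 -m pendant '[[[0,0,0],[0,0,0]],[[0,0,0],[0,0,0]],[[0,0,0],[0,0,0]],[[0,0,0],[0,0,0]],[[0,0,0],[0,0,0]]]' 0.4;python3 -m pendant '[[[0,0,-20],[0,0,0]],[[0,0,-50],[0,0,0]],[[0,0,-90],[0,0,0]],[[0,0,-130],[0,0,0]],[[0,0,-130],[0,0,0]],[[0,0,-130],[0,0,0]]]'
python3 - <<'E'
from h import *
k=rack(0,25.5);go(*k,.2,-85.26)
E
```

```text
time_s: 26.2
tcp_pos: [0.4484, 0.3477, 0.0904]
ee_rot: [[-0.14, -0.99, 0.002], [-0.99, 0.14, 0.002], [-0.002, -0.002, -1.0]]
wrist_force: [-0.1, 0.1, 0.2]
gripper_width: 0.998
gripper_force: 0.0
time_s: 26.7
tcp_pos: [0.4474, 0.3474, 0.0894]
ee_rot: [[-0.139, -0.99, 0.0], [-0.99, 0.139, 0.0], [-0.0, -0.0, -1.0]]
wrist_force: [-0.2, 0.0, 3.0]
gripper_width: 0.69
gripper_force: 29.8
time_s: 27.3
tcp_pos: [0.447, 0.347, 0.2191]
ee_rot: [[-0.14, -0.99, -0.0], [-0.99, 0.14, 0.001], [-0.001, 0.001, -1.0]]
wrist_force: [-0.3, -0.4, -2.9]
gripper_width: 0.686
gripper_force: 29.8
shift mm [ 483.3 -177.9   18.5] turn [ 0.0004  0.0011 -0.2233] | yaw now -98.05 pos [447.  347.  219.1] j [ 54.  20. -14.  -0. -56. -62.] t 27.3 F [-0.3 -0.4 -2.9]
```

```bash
python3 -m pendant '[[[40,-15,0],[0,0,-0.03]],[[85,-31,0],[0,0,-0.06]],[[130,-48,0],[0,0,-0.09]],[[175,-64,0],[0,0,-0.12]],[[220,-81,0],[0,0,-0.15]],[[265,-97,0],[0,0,-0.18]],[[310,-114,0],[0,0,-0.2]],[[355,-131,0],[0,0,-0.223]],[[400,-147,0],[0,0,-0.223]],[[440,-162,5],[0,0,-0.223]]]';python3 -m pendant '[[[30,-11,5],[0,0,0]],[[43,-16,13],[0,0,0]],[[43,-16,13],[0,0,0]],[[43,-16,13],[0,0,0]],[[43,-16,13],[0,0,0]]]'
python3 - <<'E'
from h import *
k=rack(0,25.5);go(*k,.110,-85.26)
E
```

```text
time_s: 28.3
tcp_pos: [0.5456, -0.1133, 0.2119]
ee_rot: [[0.082, -0.997, -0.004], [-0.997, -0.082, 0.0], [-0.0, 0.004, -1.0]]
wrist_force: [0.5, 1.3, -1.6]
gripper_width: 0.687
gripper_force: 29.8
time_s: 28.8
tcp_pos: [0.5655, -0.1514, 0.2005]
ee_rot: [[0.084, -0.996, -0.001], [-0.996, -0.084, 0.0], [-0.0, 0.001, -1.0]]
wrist_force: [0.2, 0.2, -3.0]
gripper_width: 0.693
gripper_force: 29.8
shift mm [ 4.1 10.3 90.5] turn [0.0014 0.0004 0.0018] | yaw now -85.16 pos [ 565.5 -151.4  200.5] j [  1.  23. -12.  -0. -55.   4.] t 28.8 F [ 0.2  0.2 -3. ]
```

```bash
python3 -m pendant '[[[3,10,20],[0,0,0]],[[3,10,45],[0,0,0]],[[3,10,70],[0,0,0]],[[3,10,80],[0,0,0]],[[3,10,86],[0,0,0]],[[3,10,90],[0,0,0]],[[3,10,90],[0,0,0]],[[3,10,90],[0,0,0]]]'
python3 - <<'E'
from h import *
k=rack(0,25.5);go(*k,.110,-85.26)
E
```

```text
time_s: 29.6
tcp_pos: [0.5569, -0.1564, 0.1119]
ee_rot: [[0.083, -0.997, 0.002], [-0.997, -0.083, -0.0], [0.0, -0.002, -1.0]]
wrist_force: [0.1, -1.2, -2.0]
gripper_width: 0.69
gripper_force: 29.8
shift mm [-0.1  1.4  1.9] turn [-0.0018 -0.0003  0.0006] | yaw now -85.23 pos [ 556.9 -156.4  111.9] j [  0.  28. -19.   0. -43.   4.] t 29.6 F [ 0.1 -1.2 -2. ]
```

Last pack next: ~(.5668,.3437), yaw about -11.

```bash
python3 -m pendant '[[[0,1,1],[0,0,0]],[[0,1,1.5],[0,0,0]],[[0,1,1.5],[0,0,0]]]';python3 -m pendant '[[[0,0,0],[0,0,0]],[[0,0,0],[0,0,0]],[[0,0,0],[0,0,0]],[[0,0,-20],[0,0,0]],[[0,0,-60],[0,0,0]],[[0,0,-100],[0,0,0]]]' 0.85
python3 - <<'E'
from h import *
go(.5665,.3440,.2,-101)
E
```

```text
time_s: 29.9
tcp_pos: [0.5553, -0.1566, 0.1097]
ee_rot: [[0.083, -0.997, 0.0], [-0.997, -0.083, -0.0], [0.0, -0.0, -1.0]]
wrist_force: [0.2, -0.1, -2.3]
gripper_width: 0.688
gripper_force: 29.8
time_s: 30.5
tcp_pos: [0.555, -0.1566, 0.2103]
ee_rot: [[0.083, -0.997, -0.002], [-0.997, -0.083, -0.0], [0.0, 0.002, -1.0]]
wrist_force: [0.8, -0.5, 0.1]
gripper_width: 0.851
gripper_force: 0.0
shift mm [-497.9  -53.1   10.1] turn [ 0.0017 -0.0004  0.2752] | yaw now -85.23 pos [ 555.  -156.6  210.3] j [  0.  21. -13.   0. -56.   4.] t 30.5 F [ 0.8 -0.5  0.1]
```

```bash
python3 -m pendant '[[[-498,-53,10],[0,0,0.275]],[[-498,-53,10],[0,0,0.275]],[[-498,-53,10],[0,0,0.275]],[[-498,-53,10],[0,0,0.275]],[[-498,-53,10],[0,0,0.275]],[[-498,-53,10],[0,0,0.275]],[[-498,-53,10],[0,0,0.275]],[[-498,-53,10],[0,0,0.275]],[[-498,-53,10],[0,0,0.275]],[[-498,-53,10],[0,0,0.275]]]' 1
python3 -m pendant '[[[0,0,0],[0,0,0]],[[0,0,0],[0,0,0]],[[0,0,0],[0,0,0]],[[0,0,0],[0,0,0]]]'
python3 - <<'E'
from h import *
go(.5665,.3440,.089,-101)
t=r.capture("top");s=r.capture("scene");placed(t)
print("top");[print(x) for x in labels(t,roi=(85,150,225,250)) if x[1]<130]
print("sc");[print(x) for x in labels(s,roi=(290,180,420,300)) if x[1]<130]
E
```

```text
time_s: 31.5
tcp_pos: [0.5664, 0.3391, 0.2]
ee_rot: [[-0.19, -0.982, 0.001], [-0.982, 0.19, 0.0], [-0.0, -0.001, -1.0]]
wrist_force: [0.3, -0.0, -0.5]
gripper_width: 0.998
gripper_force: 0.0
time_s: 31.9
tcp_pos: [0.5668, 0.3354, 0.1999]
ee_rot: [[-0.192, -0.981, -0.0], [-0.981, 0.192, -0.0], [0.0, 0.0, -1.0]]
wrist_force: [1.0, -0.3, 0.2]
gripper_width: 0.998
gripper_force: 0.0
shift mm [ -8.4   2.  110.9] turn [ 0.     -0.0001 -0.0016] | yaw now -101.09 pos [566.8 335.4 199.9] j [ 45.  29.  -2.   0. -59. -56.] t 31.9 F [ 1.  -0.3  0.2]
placed rack xy mm [  1.2 -65.6] yaw err -1.1400000000000001 83
placed rack xy mm [  -0.7 -108.5] yaw err 6.859999999999999 80
placed rack xy mm [ -0.6 -22.5] yaw err 0.7599999999999998 82
placed rack xy mm [-0.7 23.7] yaw err 6.959999999999999 84
top
(array([ 99.2, 159.3]), np.int32(31), array([0.6039, 0.3651]), -11.0, array([ 4., 58.]))
(array([106.9, 173.3]), np.int32(79), array([0.5658, 0.3422]), -11.1, array([20., 30.]))
sc
(array([387.3, 192.4]), np.int32(76), array([0.3039, 0.2593]), -74.4, array([20., 73.]))
(array([392.8, 229. ]), np.int32(101), array([0.4164, 0.3268]), -12.2, array([  8., 107.]))
(array([371.6, 272.6]), np.int32(101), array([0.5668, 0.3449]), -10.6, array([20., 31.]))
(array([361.6, 290.8]), np.int32(40), array([0.6238, 0.3495]), 82.2, array([ 7., 33.]))
```

```bash
python3 -m pendant '[[[-8,2,40],[0,0,0]],[[-8,2,75],[0,0,0]],[[-8,2,103],[0,0,0]],[[-8,2,111],[0,0,0]],[[-8,2,111],[0,0,0]],[[-8,2,111],[0,0,0]]]' 1; python3 -m pendant '[[[0,0,0],[0,0,0]],[[0,0,0],[0,0,0]],[[0,0,0],[0,0,0]],[[0,0,0],[0,0,0]],[[0,0,0],[0,0,0]]]' 0.4;python3 -m pendant '[[[0,0,-20],[0,0,0]],[[0,0,-50],[0,0,0]],[[0,0,-90],[0,0,0]],[[0,0,-130],[0,0,0]],[[0,0,-130],[0,0,0]],[[0,0,-130],[0,0,0]]]'
python3 - <<'E'
from h import *
k=rack(0,69.5);go(*k,.22,-85.26)
E
```

```text
time_s: 32.6
tcp_pos: [0.5672, 0.3454, 0.0903]
ee_rot: [[-0.191, -0.982, 0.002], [-0.982, 0.191, 0.002], [-0.002, -0.002, -1.0]]
wrist_force: [0.0, 0.0, 0.4]
gripper_width: 1.001
gripper_force: 0.0
time_s: 33.1
tcp_pos: [0.5662, 0.3453, 0.0891]
ee_rot: [[-0.191, -0.982, 0.0], [-0.982, 0.191, 0.0], [-0.0, -0.0, -1.0]]
wrist_force: [-0.1, 0.3, 1.8]
gripper_width: 0.691
gripper_force: 29.7
time_s: 33.7
tcp_pos: [0.5659, 0.3452, 0.2191]
ee_rot: [[-0.191, -0.982, 0.0], [-0.982, 0.191, 0.001], [-0.001, 0.0, -1.0]]
wrist_force: [-0.5, -0.5, -2.8]
gripper_width: 0.692
gripper_force: 29.8
shift mm [451.9 -73.8  -1.6] turn [-1.000e-04  1.400e-03 -2.752e-01] | yaw now -101.03 pos [565.9 345.2 219.1] j [ 45.  29.   0.  -0. -62. -56.] t 33.7 F [-0.5 -0.5 -2.8]
```

```bash
python3 -m pendant '[[[40,-7,0],[0,0,-0.04]],[[85,-14,0],[0,0,-0.08]],[[130,-21,0],[0,0,-0.12]],[[175,-29,0],[0,0,-0.16]],[[220,-36,0],[0,0,-0.2]],[[265,-43,0],[0,0,-0.24]],[[310,-51,0],[0,0,-0.275]],[[355,-58,0],[0,0,-0.275]],[[400,-65,0],[0,0,-0.275]],[[440,-72,0],[0,0,-0.275]]]';python3 -m pendant '[[[0,0,0],[0,0,0]],[[0,0,0],[0,0,0]],[[0,0,0],[0,0,0]],[[0,0,0],[0,0,0]]]'
python3 - <<'E'
from h import *
k=rack(0,69.5);go(*k,.110,-85.26)
E
```

```text
time_s: 34.7
tcp_pos: [0.5511, -0.1025, 0.2163]
ee_rot: [[0.082, -0.997, -0.005], [-0.997, -0.082, 0.0], [-0.001, 0.005, -1.0]]
wrist_force: [0.8, -0.9, -2.2]
gripper_width: 0.689
gripper_force: 29.8
time_s: 35.1
tcp_pos: [0.5528, -0.0994, 0.218]
ee_rot: [[0.085, -0.996, -0.001], [-0.996, -0.085, 0.0], [-0.0, 0.001, -1.0]]
wrist_force: [0.7, 0.4, -2.6]
gripper_width: 0.691
gripper_force: 29.8
shift mm [ 13.    1.9 108. ] turn [0.0013 0.0002 0.0019] | yaw now -85.15 pos [552.8 -99.4 218. ] j [  6.  20. -15.  -0. -56.  -1.] t 35.1 F [ 0.7  0.4 -2.6]
```

```bash
python3 -m pendant '[[[12,2,30],[0,0,0]],[[12,2,60],[0,0,0]],[[12,2,85],[0,0,0]],[[12,2,98],[0,0,0]],[[12,2,104],[0,0,0]],[[12,2,108],[0,0,0]],[[12,2,108],[0,0,0]],[[12,2,108],[0,0,0]]]';python3 -m pendant '[[[0,0,0.5],[0,0,0]],[[0,0,0.5],[0,0,0]]]';python3 -m pendant '[[[0,0,0],[0,0,0]],[[0,0,0],[0,0,0]],[[0,0,0],[0,0,0]],[[0,0,-20],[0,0,0]],[[0,0,-60],[0,0,0]],[[0,0,-100],[0,0,0]]]' 0.85
python3 - <<'E'
from h import *
k=rack(55,138);go(*k,.21,-85.26)
E
```

```text
time_s: 35.9
tcp_pos: [0.5526, -0.1125, 0.1117]
ee_rot: [[0.083, -0.997, 0.002], [-0.997, -0.083, -0.0], [0.0, -0.002, -1.0]]
wrist_force: [0.4, 0.9, -2.4]
gripper_width: 0.69
gripper_force: 29.8
time_s: 36.1
tcp_pos: [0.5522, -0.1127, 0.1108]
ee_rot: [[0.083, -0.997, 0.001], [-0.997, -0.083, 0.0], [0.0, -0.001, -1.0]]
wrist_force: [-0.3, 0.3, -2.0]
gripper_width: 0.689
gripper_force: 29.8
time_s: 36.7
tcp_pos: [0.5516, -0.1127, 0.2109]
ee_rot: [[0.083, -0.997, -0.002], [-0.997, -0.083, -0.0], [0.0, 0.002, -1.0]]
wrist_force: [1.7, 0.7, 0.2]
gripper_width: 0.847
gripper_force: 0.0
shift mm [-68.6 -55.3   0.8] turn [ 0.0018 -0.0002  0.0004] | yaw now -85.24 pos [ 551.6 -112.7  210.9] j [  5.  20. -15.   0. -55.  -0.] t 36.7 F [1.7 0.7 0.2]
```

```bash
python3 -m pendant '[[[-250,0,0],[0,0,0]],[[-250,0,0],[0,0,0]],[[-250,0,0],[0,0,0]],[[-250,0,0],[0,0,0]],[[-250,0,0],[0,0,0]],[[-250,0,0],[0,0,0]],[[-250,0,0],[0,0,0]]]' 0.35
python3 - <<'E'
from h import *
k=rack(55,138);go(*k,.19,-85.26)
t=r.capture("top");placed(t)
crop(t,238,146,125,100,6,"t7.png")
E
```

```text
time_s: 37.4
tcp_pos: [0.5309, 0.1378, 0.2102]
ee_rot: [[0.086, -0.996, 0.0], [-0.996, -0.086, 0.0], [-0.0, -0.0, -1.0]]
wrist_force: [-0.8, -0.9, -0.5]
gripper_width: 0.372
gripper_force: 0.0
shift mm [182.9 -54.6  20.2] turn [-0.      0.      0.0029] | yaw now -85.09 pos [530.9 137.8 210.2] j [ 31.  19. -17.   0. -54. -27.] t 37.4 F [-0.8 -0.9 -0.5]
placed rack xy mm [  1.4 -65.3] yaw err 0.6600000000000001 83
placed rack xy mm [  -0.8 -108.3] yaw err 5.76 81
placed rack xy mm [ -0.6 -22.5] yaw err 0.7599999999999998 82
placed rack xy mm [-0.1 68. ] yaw err 3.66 82
placed rack xy mm [-0.7 23.6] yaw err 5.76 83
```

View pics/t7.png

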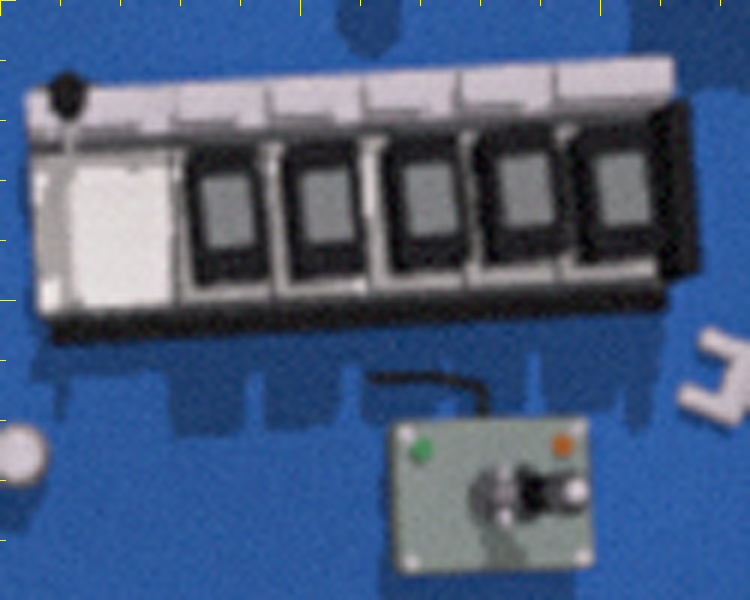

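All five packs stand in bays 1–5 (labels at crop px 229,210 to 625,188), at most about 2.5 mm off centre. Now the stop, from notch 6 to notch 5.

```bash
python3 -m pendant '[[[50,-15,0],[0,0,0]],[[100,-30,0],[0,0,0]],[[150,-45,0],[0,0,0]],[[175,-54,10],[0,0,0]],[[183,-54,20],[0,0,0]],[[183,-54,20],[0,0,0]],[[183,-54,20],[0,0,0]],[[183,-54,20],[0,0,0]],[[183,-54,20],[0,0,0]]]' 0.38
python3 - <<'E'
from h import *
k=rack(55,138);go(*k,.143,-85.26)
E
```

```text
time_s: 38.35
tcp_pos: [0.6002, -0.0403, 0.1909]
ee_rot: [[0.085, -0.996, 0.001], [-0.996, -0.085, 0.0], [-0.0, -0.001, -1.0]]
wrist_force: [1.0, 0.3, -0.5]
gripper_width: 0.381
gripper_force: 0.0
shift mm [-0.5 -0.8 47.9] turn [-0.0013  0.0001  0.002 ] | yaw now -85.15 pos [600.2 -40.3 190.9] j [ 12.  25. -11.   0. -54.  -7.] t 38.4 F [ 1.   0.3 -0.5]
```

```bash
python3 -m pendant '[[[0,-1,20],[0,0,0]],[[0,-1,36],[0,0,0]],[[0,-1,46],[0,0,0]],[[0,-1,48],[0,0,0]],[[0,-1,48],[0,0,0]],[[0,-1,48],[0,0,0]]]'; python3 -m pendant '[[[0,0,0],[0,0,0]],[[0,0,0],[0,0,0]],[[0,0,0],[0,0,0]],[[0,0,0],[0,0,0]],[[0,0,0],[0,0,0]]]' 0.05; python3 -m pendant '[[[0,0,-10],[0,0,0]],[[0,0,-20],[0,0,0]],[[0,0,-21],[0,0,0]],[[15,0,-21],[0,0,0]],[[32,0,-21],[0,0,0]],[[42,0,-21],[0,0,0]],[[44,0,-21],[0,0,0]],[[44,0,-21],[0,0,0]],[[44,0,-21],[0,0,0]],[[44,0,-21],[0,0,0]]]'
python3 - <<'E'
from h import *
k=rack(55,94);go(*k,.143,-85.26)
E
```

```text
time_s: 38.95
tcp_pos: [0.6017, -0.0411, 0.143]
ee_rot: [[0.083, -0.997, 0.002], [-0.997, -0.083, 0.0], [0.0, -0.002, -1.0]]
wrist_force: [0.0, 0.4, 0.2]
gripper_width: 0.381
gripper_force: 0.0
time_s: 39.45
tcp_pos: [0.6017, -0.0413, 0.1426]
ee_rot: [[0.083, -0.997, 0.002], [-0.997, -0.083, 0.0], [0.0, -0.002, -1.0]]
wrist_force: [1.9, -0.7, 0.4]
gripper_width: 0.197
gripper_force: 30.0
time_s: 40.45
tcp_pos: [0.6048, -0.0851, 0.1631]
ee_rot: [[0.083, -0.997, -0.0], [-0.997, -0.083, -0.0], [0.0, 0.0, -1.0]]
wrist_force: [4.0, -0.3, -4.5]
gripper_width: 0.194
gripper_force: 30.0
shift mm [-1.6  0.  20.1] turn [ 0.0001 -0.0002  0.0005] | yaw now -85.23 pos [604.8 -85.1 163.1] j [  7.  27. -11.   0. -52.  -2.] t 40.5 F [ 4.  -0.3 -4.5]
```

```bash
python3 -m pendant '[[[0,0,8],[0,0,0]],[[0,0,16],[0,0,0]],[[0,0,20],[0,0,0]],[[0,0,20],[0,0,0]],[[0,0,20],[0,0,0]]]';  python3 -m pendant '[[[0,0,0],[0,0,0]],[[0,0,0],[0,0,0]],[[0,0,0],[0,0,0]],[[0,0,0],[0,0,0]],[[0,0,-30],[0,0,0]],[[0,0,-70],[0,0,0]],[[0,0,-100],[0,0,0]],[[0,0,-100],[0,0,0]]]' 0.38
python3 - <<'E'
from h import *
go(.432,-.2634,.22,3.5)
crop(r.capture("scene"),140,120,120,110,5,"s8.png")
E
```

```text
time_s: 40.95
tcp_pos: [0.605, -0.085, 0.143]
ee_rot: [[0.083, -0.997, 0.0], [-0.997, -0.083, 0.0], [-0.0, -0.0, -1.0]]
wrist_force: [3.2, -0.8, -3.8]
gripper_width: 0.192
gripper_force: 30.0
time_s: 41.75
tcp_pos: [0.6069, -0.0853, 0.2489]
ee_rot: [[0.084, -0.996, 0.01], [-0.996, -0.084, -0.0], [0.001, -0.01, -1.0]]
wrist_force: [0.7, -0.4, -0.1]
gripper_width: 0.379
gripper_force: 0.0
shift mm [162.8 189.5  27.1] turn [-0.0072 -0.009  -1.548 ] | yaw now -85.19 pos [606.9 -85.3 248.9] j [  7.  22.  -5.   0. -62.  -2.] t 41.8 F [ 0.7 -0.4 -0.1]
```

View pics/s8.png

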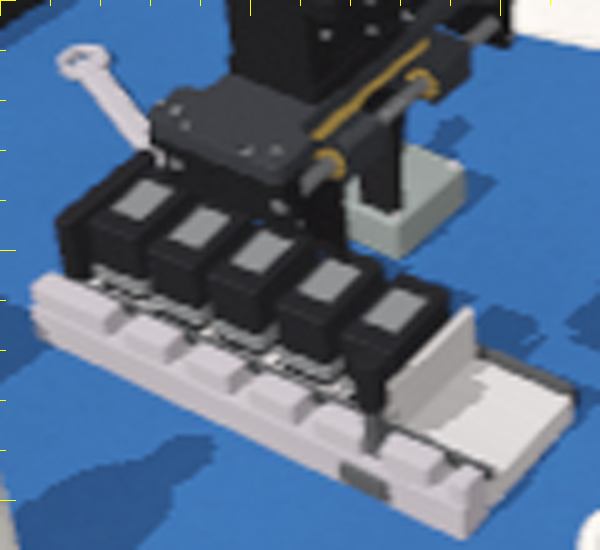

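Stop is down in notch 5 against the last pack's side (crop px 373,400). For the toggle I measure the box more closely from the unobstructed first frames.

```bash
python3 - <<'E'
import cv2,numpy as np
t=cv2.imread("pics/top0.png")[212:246,300:340];s=cv2.imread("pics/scene0.png")[126:174,194:236]
a=cv2.resize(t,None,fx=10,fy=10,interpolation=cv2.INTER_CUBIC);b=cv2.resize(s,None,fx=9,fy=9,interpolation=cv2.INTER_CUBIC)
im=np.zeros((440,800,3),np.uint8);im[:340,:400]=a;im[:432,410:410+378]=b
for i in range(0,400,50): cv2.line(im,(i,0),(i,6),(0,255,255),1)
for i in range(0,440,50): cv2.line(im,(0,i),(6,i),(0,255,255),1);cv2.line(im,(403,i),(409,i),(0,255,255),1)
for i in range(0,378,45): cv2.line(im,(410+i,0),(410+i,6),(0,255,255),1)
cv2.imwrite("pics/box.png",im)
E
```

```text
(no output)
```

View pics/box.png

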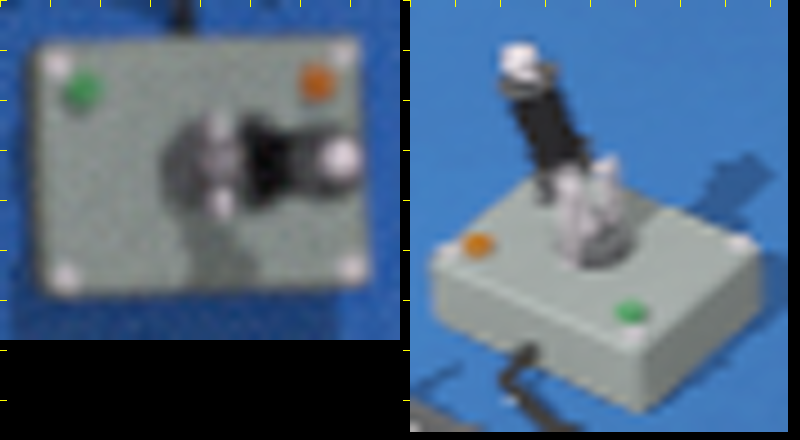

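Box crop, left half (top view): screws at (58,63), (345,52), (352,268), (65,277), posts at (217,125) and (222,203), tip at (341,158). Right half (scene view): corners at (432,262), (640,350), (763,250), posts at (570,180) and (605,165), tip at (519,60).

```bash
python3 - <<'E'
from h import *
t=r.capture("top");s=r.capture("scene")
pt=lambda a:(np.array(a,float)+.5)/10-.5+[300,212]
ps=lambda a:(np.array(a,float)-[410,0]+.5)/9-.5+[194,126]
scr=unproj(t,pt([(58,63),(345,52),(352,268),(65,277)]),.031)[:,:2];print("top screws",scr.round(4).tolist(),scr.mean(0))
d=(scr[0]+scr[3]-scr[1]-scr[2]);print("yaw",np.degrees(np.arctan2(-d[0],d[1])))
d=(scr[0]+scr[1]-scr[2]-scr[3]);print("yaw",np.degrees(np.arctan2(d[1],d[0])))
print("top posts mid",unproj(t,pt([(217,125),(222,203)]),.06).mean(0), "top tip",unproj(t,pt([(341,158)]),.1023))
print("scene corners",unproj(s,ps([(432,262),(640,350),(763,250)]),.03)[:,:2].round(4).tolist())
print("scene posts",unproj(s,ps([(570,180),(605,165)]),.06).round(4).tolist(),"tip",unproj(s,ps([(519,60)]),.1023))
# top predicted pose -> project into scene, to compare
E
```

```text
top screws [[0.4565, -0.202], [0.4612, -0.2807], [0.4022, -0.2829], [0.3981, -0.2045]] [ 0.42950333 -0.24254368]
yaw 3.2026045515990287
yaw 2.2888286909523687
top posts mid [ 0.42953144 -0.24175875  0.06      ] top tip [[ 0.43132201 -0.26602061  0.1023    ]]
scene corners [[0.4691, -0.2751], [0.4629, -0.1899], [0.3986, -0.1907]]
scene posts [[0.4364, -0.2402, 0.06], [0.4234, -0.2362, 0.06]] tip [[ 0.4382073  -0.25667833  0.1023    ]]
```

```bash
cat >> h.py <<'E'
PV=np.array([.4297,-.240,.030]);BY=2.9
def lev(th,d,show=True):
    a=np.radians(BY);bx=np.array([np.cos(a),np.sin(a),0]);by=np.array([-np.sin(a),np.cos(a),0])
    u=np.sin(th)*by+np.cos(th)*np.array([0,0,1]);y=-bx;T=np.c_[np.cross(y,-u),y,-u];P=PV+u*(d+51)/1000
    s=r.sense();M=s["ee_rot"];p=s["tcp_pos"]
    print(th,d,"shift",(M.T@(P-p)*1000).round(1),"turn",R.from_matrix(M.T@T).as_rotvec().round(3),"P",P.round(4))
E
python3 - <<'E'
from h import *
lev(-.35,130);s=r.sense();print(s["tcp_pos"],s["time_s"],s["joints"].round(0))
t=r.capture("top");print("knob now");
E
```

```text
-0.35 130 shift [202.  188.4  42.7] turn [ 0.007 -0.349  0.031] P [ 0.4328 -0.302   0.2   ]
[ 0.60404442 -0.08514294  0.24250756] 41.9 [  7.  23.  -6.  -0. -61.  -2.]
knob now
```

```bash
python3 -m pendant '[[[30,28,0],[0,0,0]],[[65,60,0],[0,-0.06,0]],[[100,92,0],[0,-0.12,0.01]],[[135,125,5],[0.007,-0.18,0.02]],[[170,157,20],[0.007,-0.24,0.03]],[[195,180,35],[0.007,-0.3,0.03]],[[202,188,43],[0.007,-0.349,0.031]],[[202,188,43],[0.007,-0.349,0.031]],[[202,188,43],[0.007,-0.349,0.031]],[[202,188,43],[0.007,-0.349,0.031]]]' 0.55; python3 -m pendant '[[[0,0,0],[0,0,0]],[[0,0,0],[0,0,0]]]'
python3 - <<'E'
from h import *
lev(-.35,130);lev(-.35,56);s=r.sense();print(s["joints"].round(0))
t=r.capture("scene");a=t["frame"][110:180,190:270,::-1]
cv2.imwrite("pics/lv.png",cv2.resize(a,None,fx=8,fy=8,interpolation=cv2.INTER_CUBIC))
E
```

```text
time_s: 42.95
tcp_pos: [0.4346, -0.3013, 0.2001]
ee_rot: [[0.05, -0.999, -0.017], [-0.939, -0.053, 0.341], [-0.342, -0.001, -0.94]]
wrist_force: [-0.4, -0.4, 0.7]
gripper_width: 0.551
gripper_force: 0.0
time_s: 43.15
tcp_pos: [0.4348, -0.3012, 0.2006]
ee_rot: [[0.051, -0.999, -0.016], [-0.939, -0.053, 0.341], [-0.341, -0.002, -0.94]]
wrist_force: [-0.0, -0.7, -0.2]
gripper_width: 0.55
gripper_force: 0.0
-0.35 130 shift [0.9 2.  0.3] turn [-0.001 -0.002  0.003] P [ 0.4328 -0.302   0.2   ]
-0.35 56 shift [ 0.7  2.1 74.3] turn [-0.001 -0.002  0.003] P [ 0.4316 -0.2766  0.1305]
[-26.  23.  -7. -19. -71.  37.]
```

View pics/lv.png

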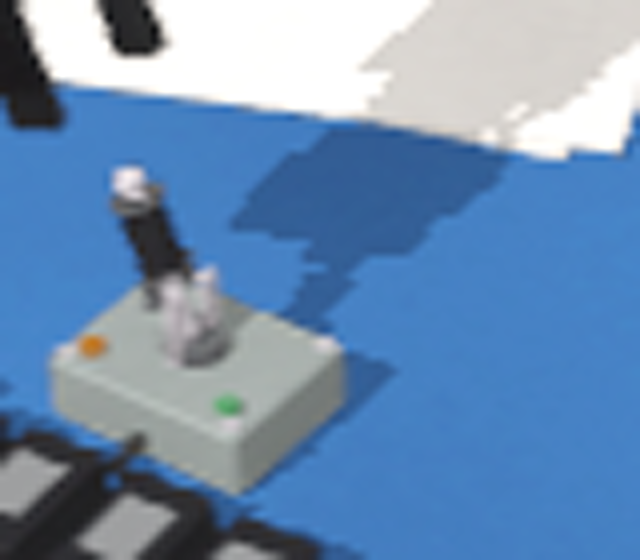

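This is the last picture. The finger mid-point (crop px 85,82) lies on the lever's line, through the collar (160,240) and tip (131,180), so the gripper is aligned. Sliding down along the lever.

```bash
python3 -m pendant '[[[0,2,15],[0,0,0]],[[0,2,30],[0,0,0]],[[0,2,45],[0,0,0]],[[0,2,58],[0,0,0]],[[0,2,68],[0,0,0]],[[0,2,73],[0,0,0]],[[0,2,73],[0,0,0]],[[0,2,73],[0,0,0]]]'; python3 -m pendant '[[[0,0,0],[0,0,0]],[[0,0,0],[0,0,0]],[[0,0,0],[0,0,0]],[[0,0,0],[0,0,0]],[[0,0,0],[0,0,0]]]' 0.05
python3 - <<'E'
from h import *
for a in((-.35,56),(-.35,67)):lev(*a)
print(r.sense()["wrist_force"],r.sense()["moment"])
E
```

```text
time_s: 44.0
tcp_pos: [0.4314, -0.2775, 0.1319]
ee_rot: [[0.049, -0.999, -0.016], [-0.939, -0.052, 0.341], [-0.341, -0.002, -0.94]]
wrist_force: [-0.2, -0.5, 0.5]
gripper_width: 0.553
gripper_force: 0.0
time_s: 44.5
tcp_pos: [0.4312, -0.2773, 0.1316]
ee_rot: [[0.049, -0.999, -0.016], [-0.939, -0.051, 0.341], [-0.342, -0.002, -0.94]]
wrist_force: [-0.1, 0.6, -0.1]
gripper_width: 0.196
gripper_force: 30.0
-0.35 56 shift [-0.2 -0.4  1.3] turn [-0.002 -0.001  0.001] P [ 0.4316 -0.2766  0.1305]
-0.35 67 shift [-0.2 -0.4 -9.7] turn [-0.002 -0.001  0.001] P [ 0.4317 -0.2804  0.1408]
[-0.11962052  0.6092317  -0.12995359] [-0.52723018 -0.0277984  -0.00929679]
```

```bash
python3 -m pendant '[[[0,0,-4],[0,0,0]],[[0,0,-8],[0,0,0]],[[0,0,-10],[0,0,0]],[[0,0,-10],[0,0,0]],[[0,0,-10],[0,0,0]]]'
python3 - <<'E'
from h import *
for i in range(8):lev(-.35+.1*i,67.2)
s=r.sense();M=s["ee_rot"];print("tool-frame F",(M.T@s["wrist_force"]).round(1),s["wrist_force"],s["moment"])
E
```

```text
time_s: 45.0
tcp_pos: [0.4313, -0.2805, 0.1407]
ee_rot: [[0.049, -0.999, -0.016], [-0.938, -0.051, 0.342], [-0.342, -0.002, -0.94]]
wrist_force: [2.0, 1.7, -5.2]
gripper_width: 0.198
gripper_force: 30.0
-0.35 67.2 shift [-0.1 -0.5 -0.3] turn [-0.001 -0.001  0.001] P [ 0.4318 -0.2805  0.141 ]
-0.24999999999999997 67.2 shift [-11.9  -0.5   0.3] turn [-0.001  0.099  0.001] P [ 0.4312 -0.2692  0.1445]
-0.14999999999999997 67.2 shift [-23.6  -0.5   2. ] turn [-0.002  0.199  0.001] P [ 0.4306 -0.2576  0.1469]
-0.04999999999999993 67.2 shift [-35.1  -0.5   4.9] turn [-0.002  0.299  0.001] P [ 0.43   -0.2459  0.1481]
0.050000000000000044 67.2 shift [-46.2  -0.5   9. ] turn [-0.002  0.399  0.001] P [ 0.4294 -0.2341  0.1481]
0.15000000000000002 67.2 shift [-56.8  -0.5  14.1] turn [-0.002  0.499  0.001] P [ 0.4288 -0.2224  0.1469]
0.2500000000000001 67.2 shift [-66.9  -0.5  20.3] turn [-0.002  0.599  0.001] P [ 0.4282 -0.2108  0.1445]
0.3500000000000001 67.2 shift [-76.3  -0.5  27.4] turn [-0.002  0.699  0.   ] P [ 0.4276 -0.1995  0.141 ]
tool-frame F [ 0.3 -2.1  5.4] [ 2.04304276  1.71700655 -5.19564653] [-0.87055477 -0.70310161 -0.2284568 ]
```

```bash
python3 -m pendant '[[[-6,0,0],[0,0.05,0]],[[-12,0,0],[0,0.1,0]],[[-18,0,1],[0,0.15,0]],[[-24,0,2],[0,0.2,0]],[[-29.5,0,3.5],[0,0.25,0]],[[-35,0,5],[0,0.3,0]],[[-41,0,7],[0,0.35,0]],[[-41,0,7],[0,0.35,0]]]'
python3 - <<'E'
from h import *
for a in (.0,.1,.2,.3,.35,.37):lev(a,67.2)
s=r.sense();M=s["ee_rot"];print("tool-frame F",(M.T@s["wrist_force"]).round(1),s["moment"])
E
```

```text
time_s: 45.8
tcp_pos: [0.4291, -0.239, 0.1486]
ee_rot: [[0.055, -0.998, 0.002], [-0.998, -0.055, -0.002], [0.002, -0.002, -1.0]]
wrist_force: [2.6, -1.5, -6.3]
gripper_width: 0.199
gripper_force: 30.0
0.0 67.2 shift [ 1.  -0.5  0.5] turn [-0.002 -0.002  0.004] P [ 0.4297 -0.24    0.1482]
0.1 67.2 shift [-10.8  -0.5   1. ] turn [-0.002  0.098  0.004] P [ 0.4291 -0.2282  0.1476]
0.2 67.2 shift [-22.5  -0.6   2.8] turn [-0.002  0.198  0.004] P [ 0.4285 -0.2165  0.1458]
0.3 67.2 shift [-34.   -0.6   5.7] turn [-0.003  0.298  0.004] P [ 0.4279 -0.2051  0.1429]
0.35 67.2 shift [-39.6  -0.7   7.5] turn [-0.003  0.348  0.004] P [ 0.4276 -0.1995  0.141 ]
0.37 67.2 shift [-41.8  -0.7   8.4] turn [-0.003  0.368  0.004] P [ 0.4275 -0.1973  0.1402]
tool-frame F [ 1.7 -2.5  6.3] [-0.56308378 -0.62404036 -0.00095854]
```

```bash
python3 -m pendant '[[[-6,0,0.5],[0,0.05,0]],[[-12,0,1],[0,0.1,0]],[[-18,0,2],[0,0.15,0]],[[-23.5,0,3],[0,0.2,0]],[[-29,0,4.2],[0,0.25,0]],[[-34,0,5.5],[0,0.3,0]],[[-39.5,0,7.5],[0,0.35,0]],[[-39.5,0,7.5],[0,0.35,0]],[[-39.5,0,7.5],[0,0.35,0]]]'
python3 - <<'E'
from h import *
for a in ((.35,67.2),(.36,67.2),(.35,56.5)):lev(*a)
s=r.sense();M=s["ee_rot"];print("tool-frame F",(M.T@s["wrist_force"]).round(1),s["moment"])
E
```

```text
time_s: 46.7
tcp_pos: [0.4272, -0.2009, 0.1409]
ee_rot: [[0.047, -0.999, 0.019], [-0.938, -0.05, -0.342], [0.343, -0.001, -0.939]]
wrist_force: [1.6, 0.3, -6.3]
gripper_width: 0.192
gripper_force: 30.0
0.35 67.2 shift [-1.3 -0.5 -0.6] turn [-0.001  0.    -0.001] P [ 0.4276 -0.1995  0.141 ]
0.36 67.2 shift [-2.4 -0.5 -0.6] turn [-0.001  0.01  -0.001] P [ 0.4276 -0.1984  0.1406]
0.35 56.5 shift [-1.3 -0.5 10.1] turn [-0.001  0.    -0.001] P [ 0.4278 -0.2032  0.131 ]
tool-frame F [-2.3 -1.6  5.8] [ 1.69615258 -0.35587974  0.21488417]
```

```bash
python3 -m pendant '[[[-2,0,0],[0,0,0]],[[-4,0,0],[0,0,0]],[[-4,0,0],[0,0,0]]]'; python3 - <<'E'
from h import *
s=r.sense();M=s["ee_rot"];print("tool-frame F",(M.T@s["wrist_force"]).round(1),s["moment"]);lev(.35,67.2)
E
python3 -m pendant '[[[0,0,4],[0,0,0]],[[0,0,8],[0,0,0]],[[0,0,11],[0,0,0]],[[0,0,11],[0,0,0]],[[0,0,11],[0,0,0]]]'; python3 - <<'E'
from h import *
s=r.sense();M=s["ee_rot"];print("tool-frame F",(M.T@s["wrist_force"]).round(1),s["moment"]);lev(.35,56)
E
```

```text
time_s: 47.0
tcp_pos: [0.4272, -0.1986, 0.1411]
ee_rot: [[0.045, -0.999, 0.017], [-0.937, -0.048, -0.347], [0.348, -0.0, -0.938]]
wrist_force: [2.6, -11.2, -2.3]
gripper_width: 0.198
gripper_force: 30.0
tool-frame F [ 9.8 -2.1  6.1] [-2.15981006 -0.88672903  0.31457049]
0.35 67.2 shift [ 0.8 -0.4  0.4] turn [ 0.001 -0.005 -0.003] P [ 0.4276 -0.1995  0.141 ]
time_s: 47.5
tcp_pos: [0.4275, -0.2025, 0.1311]
ee_rot: [[0.044, -0.999, 0.018], [-0.936, -0.048, -0.347], [0.348, -0.001, -0.938]]
wrist_force: [1.6, -7.7, 2.7]
gripper_width: 0.195
gripper_force: 30.0
tool-frame F [ 8.2 -1.2  0.2] [-1.59852284 -0.49764513  0.21697167]
0.35 56 shift [ 0.6 -0.3  0.8] turn [-0.    -0.005 -0.003] P [ 0.4278 -0.2034  0.1305]
```

```bash
python3 -m pendant '[[[0,0,0],[0,0,0]],[[0,0,0],[0,0,0]],[[0,0,0],[0,0,0]],[[0,0,0],[0,0,0]],[[1.5,0,-20],[0,0,0]],[[1.5,0,-50],[0,0,0]],[[1.5,0,-90],[0,0,0]],[[1.5,0,-120],[0,0,0]],[[1.5,0,-120],[0,0,0]]]' 0.55
python3 - <<'E'
from h import *
go(.45,.10,.30,-85);lev(0,150)
E
```

```text
time_s: 48.4
tcp_pos: [0.4273, -0.1591, 0.2463]
ee_rot: [[0.047, -0.998, 0.029], [-0.938, -0.054, -0.342], [0.343, -0.011, -0.939]]
wrist_force: [1.0, 1.7, 0.0]
gripper_width: 0.547
gripper_force: 0.0
shift mm [-223.5  -37.3 -138.5] turn [-0.0049 -0.3505 -0.0344] | yaw now -87.11 pos [ 427.3 -159.1  246.3] j [  9.   6. -40.  27. -49. -25.] t 48.4 F [1.  1.7 0. ]
0 150 shift [70.7  2.2 42.1] turn [-0.011 -0.35   0.002] P [ 0.4297 -0.24    0.231 ]
```

Moving clear, then checking all the end states numerically.

```bash
python3 -m pendant '[[[-40,-7,-25],[0,-0.05,0]],[[-85,-15,-50],[0,-0.1,0]],[[-130,-22,-80],[0,-0.16,0]],[[-170,-30,-105],[0,-0.22,0]],[[-205,-35,-125],[0,-0.28,0]],[[-224,-37,-138],[0,-0.35,0]],[[-224,-37,-138],[0,-0.35,0]],[[-224,-37,-138],[0,-0.35,0]]]'
python3 - <<'E'
from h import *
t=r.capture("top");s=r.capture("scene");placed(t)
# white lever tip and dark knob, top view
f=t["frame"].astype(int);roi=f[212:246,300:340]
m=(roi.min(2)>195).astype(np.uint8);n,L,st,ce=cv2.connectedComponentsWithStats(m)
print("white blobs (px+10x crop)",[((ce[i]*10).round(0),st[i,4]) for i in range(1,n)])
f0=cv2.imread("pics/scene0.png")[126:174,194:236,::-1].astype(int);f1=s["frame"][126:174,194:236].astype(int)
for g in(f0,f1):
    m=(g.min(2)>190).astype(np.uint8);n,L,st,ce=cv2.connectedComponentsWithStats(m);print("scene white",[(ce[i].round(1)+[194,126],st[i,4]) for i in range(1,n)])
    m=(g.max(2)<60).astype(np.uint8);n,L,st,ce=cv2.connectedComponentsWithStats(m);print("scene dark",[(ce[i].round(1)+[194,126],st[i,2:]) for i in range(1,n) if st[i,4]>8])
for th in(-.35,.35):
    a=np.radians(BY);u=np.array([-np.sin(a)*np.sin(th),np.cos(a)*np.sin(th),np.cos(th)])
    print(th,"pred tip top",(proj(t,PV+.074*u)[0]-[300,212])*10,"scene tip",proj(s,PV+.074*u),"collar down/up",proj(s,PV+.050*u),proj(s,PV+.061*u))
# knob top predicted down / on teeth
k=np.r_[rack(55,94),0]
for z in(.091,.103):print("knob top pred",z,proj(s,k+[0,0,z]),proj(t,k+[0,0,z]))
g=t["frame"][145:175,240:290];m=((g.max(2)<50)).astype(np.uint8);m[18:]=0
n,L,st,ce=cv2.connectedComponentsWithStats(m);print("top dark",[(ce[i].round(1)+[240,145],st[i,2:]) for i in range(1,n) if st[i,4]>4])
g=s["frame"][180:215,195:235];print("scene knob columns: dark rows");
for u in range(209,220):print(u,[v for v in range(175,215) if s["frame"][v,u].max()<45])
E
```

```text
time_s: 49.2
tcp_pos: [0.448, 0.0982, 0.294]
ee_rot: [[0.051, -0.999, -0.0], [-0.999, -0.051, -0.003], [0.003, 0.001, -1.0]]
wrist_force: [0.1, -0.1, 0.1]
gripper_width: 0.548
gripper_force: 0.0
placed rack xy mm [  1.7 -65.3] yaw err 3.66 83
placed rack xy mm [  -0.8 -108.3] yaw err 5.76 81
placed rack xy mm [ -0.3 -22.7] yaw err 1.1600000000000001 82
placed rack xy mm [ 0.1 68. ] yaw err 2.76 83
placed rack xy mm [-0.8 23.5] yaw err 4.16 82
white blobs (px+10x crop) []
scene white [(array([205.4, 131.8]), np.int32(5)), (array([215., 144.]), np.int32(1)), (array([211., 146.]), np.int32(1)), (array([198. , 153.5]), np.int32(2)), (array([230. , 152.5]), np.int32(2)), (array([218., 163.]), np.int32(1))]
scene dark [(array([208.9, 140.2]), array([ 7,  9, 38], dtype=int32))]
scene white [(array([218.8, 137.4]), np.int32(5))]
scene dark [(array([217. , 144.6]), array([ 6,  6, 24], dtype=int32)), (array([202.3, 169.7]), array([22, 10, 95], dtype=int32))]
-0.35 pred tip top [331.77408293 154.84083414] scene tip [[205.14925577 130.79859982]] collar down/up [[207.90490179 137.93485398]] [[206
[... 682 characters left out ...]
 190, 191, 192, 193, 194, 195, 196, 199]
212 [175, 176, 177, 178, 179, 180, 181, 182, 185, 186, 187, 189, 190, 191, 192, 194, 195, 196, 197, 198, 199, 200, 201]
213 [175, 176, 177, 178, 179, 180, 181, 185, 186, 187, 189, 190, 191, 194, 195, 196, 197, 198, 199, 200, 201]
214 [175, 176, 177, 178, 179, 180, 186, 190, 191, 192, 193, 194, 195, 196, 197, 198, 199, 200, 201]
215 [175, 176, 177, 178, 179, 186, 187, 188, 190, 191, 192, 193, 194, 195, 196, 197, 198, 199, 200, 201]
216 [176, 177, 178, 186, 187, 188, 191, 192, 193, 194, 195, 196, 197, 198, 199, 200]
217 [177, 187, 188, 189, 191, 192, 193, 194, 195]
218 [187, 188, 189, 190, 191, 192, 193, 194]
219 [176, 187, 188, 189, 190, 191, 192, 193]
```

The lever tip is at its "on" position, the collar is down, the knob is seated (its bottom at row 201 matches "down"), and the packs are unchanged. Handing in.

```bash
python3 -c "
from station import r
print(r.finish_job())"
```

```text
the job is handed in; nothing more can be done
None
```

The job is done and handed in at about 49 s of robot time: all five packs stand in bays 1–5 (at most about 2.7 mm off centre), the end stop is down in notch 5, and the power lever is on with its collar down, all checked in the camera images before hand-in; the verdict was not shown.

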